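# Load the coffee-corner jar carrier and bar it shut

## Robot

A 6-joint arm with a two-finger parallel gripper is mounted at the origin on the work surface. World frame = base frame: x ahead of the robot, y to its left, z up, the work surface at z = 0. Lengths are in mm, angles in rad, forces in N, time in s.
With the tool pointing down it reaches from about 400 to 925 mm from the base axis. Payload 12.5 kg.
Tool frame: the origin (TCP) lies at the centre of the arm's flange, where the gripper is bolted on; the fingertips stand 190 mm ahead of it and the grasp point (between the pads) lies 171 mm ahead of it; z points along the fingers, y is the direction in which the jaws open and shut (so a half turn about z gives the same grasp; the last joint's range is limited). The gripper opens to 95 mm and grips with 3 to 60 N. Pads are 20 mm wide; open, the fingers measure 119 mm over their backs; the gripper's body (75 mm by 180 mm) begins 59 mm behind the grasp point.
Start: joints at [-1.39, 0.491, 1.559, -0, 1.092, -0.106], TCP at [176.822, -599.465, 404.761] pointing down, gripper open.
Joint ranges: [-3.1, 3.1], [-0.84, 2.19], [0.05, 2.79], [-1.13, 4.28], [0.06, 2.93], [-2.69, 2.69]. Speed limits (rad/s): [2.22, 2.22, 2.79, 3.14, 3.14, 3.14].

## Interface

Orientations are given as [roll, pitch, yaw] about the fixed x, y, z axes, in that order (R = Rz(yaw) Ry(pitch) Rx(roll)).
In Python, from cell import env gives the robot as it stands.
- The arm moves only by the shell command python3 -m pendant 'ROWS'. ROWS is JSON, a list of rows, each an object of numbers: "x", "y", "z": the shift along the tool's x, y, z in units of 150 mm (1.0 is 150 mm); "rx", "ry", "rz": the turn, a rotation vector about the tool's x, y, z in units of 45 degrees (1.0 is 45 degrees); "jaw": the opening, from 0 (shut) to 1 (fully open). In form: [{"x": .., "y": .., "z": .., "rx": .., "ry": .., "rz": .., "jaw": ..}, ...]. A call has 1 to 10 rows; each row is the pose to reach, as a shift and turn from the pose commanded when the call began, along the tool's axes at that moment; what a row does not reach only later rows make up. A row lasts 1/8 s, in which the tool goes at most 62.5 mm and 10.7 degrees, less where a joint would pass 70% of its speed; a pose out of reach is approached as far as the arm can. A call with a number of a shift or a turn outside -1 to 1 is refused whole. A call with a gripper value outside its range is refused whole. The fingers move at their own pace and stop on an object; the grip force is fixed at half the most. Time passes only in rows, so rows that repeat a pose let the fingers close. It gives the time, the measured TCP pose, the force and the opening at its end, in the units of the state.
- env.state(): the state, without advancing time (a new reading comes with each control period).
- env.read_camera(name): name is "scene" or "top" or "wrist"; returns a dict with "img" (480x640x3 uint8, red, green, blue), "fx", "fy", "cx", "cy" (pixels), "rvec" (rotation vector, rad) and "tvec" (3), from world to camera coordinates, as OpenCV has them. Camera axes: x right, y down, z forward; pixel columns grow to the right and rows downward; lengths in mm; the calibration is good to about 2 mm. A picture is of the moment at which its call begins. There is no depth.
- env.job_done(): hands the job in, once; it reports no verdict.
The state is a dict: "t": time; "joints": joint angles; "qvel": joint speeds; "tau": joint torques, N m; "eef_pos": TCP position; "tcp_rot": TCP orientation; "ft_force": force on the tool from outside, world axes, zero at the start; "moment": the same for the moment, N m; "opening": opening from 0.0 (shut) to 1.0 (fully open).
Only numpy, scipy, OpenCV 4.12 (cv2) and the standard library are available. Lean on these libraries where they do the work, as an engineer would, in place of code of your own. Each camera call takes 0.05 s, during which the arm holds its last target.

## Task

Lift the retaining bar off the empty wooden carrier and set it down flat on the counter, then stand every storage jar that is on the counter upright on the carrier's tray, in one row, its yellow label turned to face squarely out over the green front lip, and push each jar's lid down until it is fully home. Once all the jars are like that, lay the bar back over them, handle up, flat across the two end posts between their prongs and centred along its length. Leave the other things on the counter where they are.

Things in the scene. Friction and masses are not known exactly. Their poses are not given: they have to be found in the camera images.
- carrier: Wooden jar carrier, fixed: a tray 92 x 350 mm with a forked post at each end. Origin: centre of its underside, on the counter; x = to its front (long lip painted green; the rear lip is bare wood), y = along its length, z up. Floor 8 mm above the origin; lips 6 mm thick, to 20 mm up, leaving a floor 80 mm deep and 336 mm long between the posts, room for four jars.
- rest_l (a point): top of the flat rest of the carrier's post at y = +175 mm, 92 mm above the carrier's origin. Post 14 mm thick along y, 64 mm wide along x; the rest lies between two prongs 44 mm apart (along x) that flare outward and rise 16 mm above it
- rest_r (a point): the same for the post at y = -175 mm
- bar: Retaining bar: pale wood, 36 mm wide (x), 390 long (y), 14 thick (z), 0.35 kg, black arched handle on top at mid-length. Origin: centre of its underside. Handle grip 18 mm wide (x), 78 long (y), 44 to 60 mm above the origin, on two legs 14 x 12 mm at y = +-32 mm, open beneath. Symmetric: either end may go on either post.
- jar1: White storage jar, upright cylinder 58 mm in diameter, 62 mm high without lid, about 0.3 kg. Origin: centre of its underside; x = the direction its yellow label faces. Black push-in lid, 50 mm in diameter, yellow stripe from its centre to the label side; lid top 88 mm above the origin when raised, 80 mm when fully home. May be absent.
- jar1_label (a point): centre of the yellow label on the white jar's side, 29 mm from its axis, 34 mm above its underside
- jar1_lid (a joint): how far the white jar's lid is pressed in, m: 0 fully raised, 0.008 fully home; stiff, moves at about 4 N and stays where it is left
- jar2: Blue storage jar, upright cylinder 58 mm in diameter, 62 mm high without lid, about 0.3 kg. Origin: centre of its underside; x = the direction its yellow label faces. Black push-in lid, 50 mm in diameter, yellow stripe from its centre to the label side; lid top 88 mm above the origin when raised, 80 mm when fully home. May be absent.
- jar2_label (a point): centre of the yellow label on the blue jar's side, 29 mm from its axis, 34 mm above its underside
- jar2_lid (a joint): how far the blue jar's lid is pressed in, m: 0 fully raised, 0.008 fully home; stiff, moves at about 4 N and stays where it is left
- jar3: Terracotta storage jar, upright cylinder 58 mm in diameter, 62 mm high without lid, about 0.3 kg. Origin: centre of its underside; x = the direction its yellow label faces. Black push-in lid, 50 mm in diameter, yellow stripe from its centre to the label side; lid top 88 mm above the origin when raised, 80 mm when fully home. May be absent.
- jar3_label (a point): centre of the yellow label on the terracotta jar's side, 29 mm from its axis, 34 mm above its underside
- jar3_lid (a joint): how far the terracotta jar's lid is pressed in, m: 0 fully raised, 0.008 fully home; stiff, moves at about 4 N and stays where it is left
- jar4: Grey storage jar, upright cylinder 58 mm in diameter, 62 mm high without lid, about 0.3 kg. Origin: centre of its underside; x = the direction its yellow label faces. Black push-in lid, 50 mm in diameter, yellow stripe from its centre to the label side; lid top 88 mm above the origin when raised, 80 mm when fully home. May be absent.
- jar4_label (a point): centre of the yellow label on the grey jar's side, 29 mm from its axis, 34 mm above its underside
- jar4_lid (a joint): how far the grey jar's lid is pressed in, m: 0 fully raised, 0.008 fully home; stiff, moves at about 4 N and stays where it is left
- mug: white mug, 80 mm across, 90 tall; bystander, origin at the centre of its underside
- syrup: amber syrup bottle, 72 mm across, 235 tall; bystander, origin at the centre of its underside
- shaker: glass sugar shaker with steel cap, 60 mm across, 130 tall; bystander, origin at the centre of its underside
- creamer: small white creamer pot, 40 mm across, 22 tall; bystander, origin at the centre of its underside
- teatin: green tea tin, 72 mm across, 85 tall; bystander, origin at the centre of its underside
- spoon: steel spoon lying flat, 150 mm long; bystander, origin at its middle, on the counter

How it is judged (in metres and radians):
On the way, in this order (a step that is already met when the one before it is completed fails the run):
1. the bar has been taken off the posts and lies flat on the counter (height (world z) of bar below 0.012 m and angle between bar's own z axis and vertical below 0.1 rad), for 0.2 s.
2. every jar stands in the tray with its label to the front and its lid fully home (x of jar1 in the frame of carrier between -0.016 and 0.016 m and y of jar1 in the frame of carrier between -0.145 and 0.145 m and z of jar1 in the frame of carrier between 0.003 and 0.014 m and angle between each of jar1, jar2, jar3, jar4's own z axis and vertical below 0.1 rad and angle between the x axis of each of jar1, jar2, jar3, jar4 and the x axis of carrier, either way round below 0.35 rad and x of each of jar1_label, jar2_label, jar3_label, jar4_label in the frame of carrier above 0.005 m and value of joint each of jar1_lid, jar2_lid, jar3_lid, jar4_lid above 0.0062 m and x of jar2 in the frame of carrier between -0.016 and 0.016 m and y of jar2 in the frame of carrier between -0.145 and 0.145 m and z of jar2 in the frame of carrier between 0.003 and 0.014 m and x of jar3 in the frame of carrier between -0.016 and 0.016 m and y of jar3 in the frame of carrier between -0.145 and 0.145 m and z of jar3 in the frame of carrier between 0.003 and 0.014 m and x of jar4 in the frame of carrier between -0.016 and 0.016 m and y of jar4 in the frame of carrier between -0.145 and 0.145 m and z of jar4 in the frame of carrier between 0.003 and 0.014 m), for 0.2 s.
3. the bar lies on both posts over the jars (all of step 2 and x of bar in the frame of carrier between -0.008 and 0.008 m and y of bar in the frame of carrier between -0.015 and 0.015 m and z of bar in the frame of carrier between 0.088 and 0.0955 m and angle between bar's own z axis and vertical below 0.05 rad and angle between the y axis of bar and the y axis of carrier, either way round below 0.06 rad), for 0.2 s.
At the end, for the whole second after the job is handed in: Each jar upright on the tray floor, within 16 mm of its long centre line, label within 0.35 rad of the front, lid in over 6.2 of 8 mm; bar resting on both posts (underside 88-95.5 mm up, within 8 mm across, 15 mm along, 0.06 rad), level, handle up; all released, at rest (all of step 3 and linear speed of each of jar1, jar2, jar3, jar4, bar below 0.03 m/s); the robot touches nothing.
It fails at once if one of the other things on the counter is shoved more than 5 cm (distance of any of mug, syrup, shaker, creamer, teatin, spoon from where it was at the start of the episode above 0.05 m).
It fails at once if one of the other things is tipped over (angle between any of mug, syrup, shaker, creamer, teatin's own z axis and vertical above 0.6 rad).
Of jar1, jar2, jar3, jar4 only 2 to 4 are there at a start; the rules pass over those that are not, and their reading is None.
At some moment in a run one of jar1, jar2, jar3, jar4, bar may be knocked a few centimetres aside while the robot is not near it.
It also fails if it takes over 210 s, if anything falls off the work surface, if the arm or the gripper's body presses on something with over 40 N, if the wrist force passes 120 N, or if a joint passes its speed limit or range.

## Working session

There is one attempt and no reset: what is moved stays moved. The work goes in short steps, Python scripts to look and compute and a shell command to move; the robot and the scene stay as the last step left them, time stands still between calls to the robot, and variables do not carry over. Pictures are saved under pics/ and viewed, and the job is handed in when it is done.

```bash
ls; mkdir -p pics; python3 - <<'E'
from cell import env
import cv2
print(env.state())
for n in ["scene","top","wrist"]:
    c=env.read_camera(n); cv2.imwrite(f"pics/a_{n}.png",c["img"][:,:,::-1]); print(n,{k:v for k,v in c.items() if k!="img"})
E
```

```text
pics
{'t': 0.0, 'joints': array([-1.38954772e+00,  4.91578474e-01,  1.55948546e+00, -2.68448494e-06,
        1.09170517e+00, -1.05608276e-01]), 'qvel': array([ 2.42903741e-05,  9.58715388e-04,  2.05682749e-06, -1.52781968e-04,
       -3.45215921e-04, -6.78278178e-04]), 'tau': array([-1.22666021e-03, -6.12640858e+01, -2.58173364e+01,  6.92242803e-02,
        4.83210117e-02, -1.20061268e-04]), 'eef_pos': array([ 176.84611666, -599.41608879,  404.13747046]), 'tcp_rot': array([-3.14042250e+00, -1.21644985e-04,  2.86858047e-01]), 'ft_force': array([-0.1559486 , -0.00737237, -1.13697642]), 'moment': array([-0.00635587, -0.00710228,  0.02984918]), 'opening': 0.9970137894186577}
scene {'fx': 455.6281422669894, 'fy': 455.6281422669894, 'cx': 323.59223194633404, 'cy': 242.54389611182233, 'rvec': array([ 1.2665991 ,  2.31639611, -0.92611618]), 'tvec': array([ 244.4529939 , -289.99510361, 1504.55467857])}
top {'fx': 510.3912680917812, 'fy': 510.3912680917812, 'cx': 324.4125474067202, 'cy': 232.29400184026426, 'rvec': array([ 2.18212848, -2.14694781,  0.08606796]), 'tvec': array([  72.11651201,  555.9418513 , 1420.71042147])}
wrist {'fx': 348.8239291467205, 'fy': 348.8239291467205, 'cx': 317.23761586977344, 'cy': 237.50695371243478, 'rvec': array([-2.34678733,  1.75470796,  0.22571461]), 'tvec': array([-625.77101219,  -27.45549538,  391.75905201])}
```

View pics/a_scene.png

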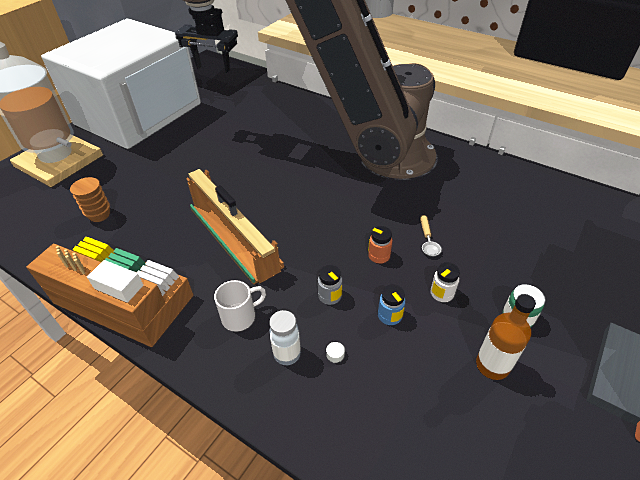

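View pics/a_top.png

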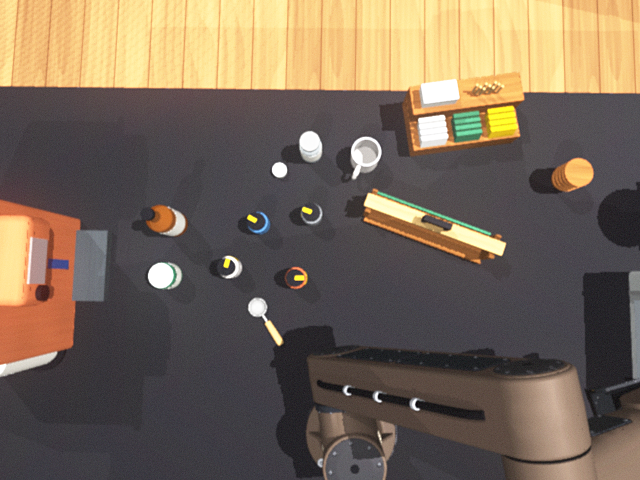

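View pics/a_wrist.png

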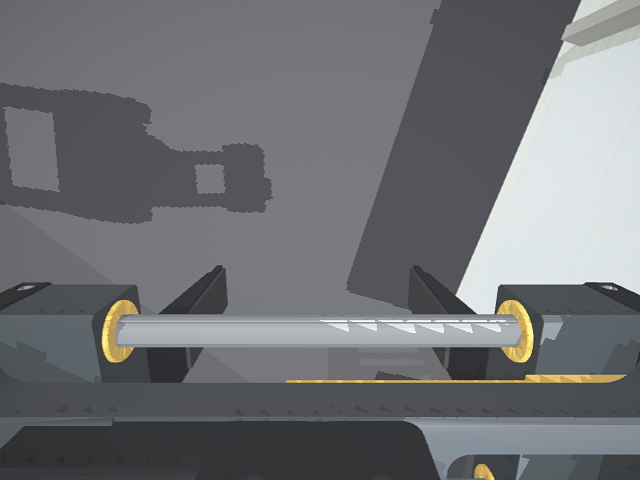

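The top view shows the bar on the carrier (365,200)–(503,245), its green lip to the upper right. There are four jars: blue (259,223), grey (312,214), white (230,267) and terracotta (296,278). I'll zoom in to measure them.

```bash
cat > h.py <<'E'
import numpy as np, cv2
from scipy.spatial.transform import Rotation as Rr
from cell import env
def cam(n): return env.read_camera(n)
def proj(c,P):
    K=np.array([[c['fx'],0,c['cx']],[0,c['fy'],c['cy']],[0,0,1]])
    return cv2.projectPoints(np.array(P,float).reshape(-1,1,3),c['rvec'],c['tvec'],K,None)[0].reshape(-1,2)
def ray(c,u,v):
    R=cv2.Rodrigues(c['rvec'])[0]; d=R.T@np.array([(u-c['cx'])/c['fx'],(v-c['cy'])/c['fy'],1]); return -R.T@c['tvec'],d
def onz(c,u,v,z):
    o,d=ray(c,u,v); return o+d*(z-o[2])/d[2]
def crop(c,x0,y0,x1,y1,s,name):
    im=cv2.resize(c['img'][y0:y1,x0:x1,::-1],None,fx=s,fy=s,interpolation=cv2.INTER_CUBIC)
    cv2.imwrite(f"pics/{name}.png",im)
def tcp():
    s=env.state(); return s['eef_pos'],Rr.from_euler('xyz',s['tcp_rot'])
def plan(pos,yaw):
    """target TCP pos, tool pointing down, with R=Rz(yaw)Rx(pi): row units"""
    p,R=tcp(); T=Rr.from_euler('xyz',[np.pi,0,yaw])
    d=R.inv().apply(np.array(pos)-p)/150; r=(R.inv()*T).as_rotvec()/(np.pi/4)
    return np.round(d,4),np.round(r,4)
E
python3 - <<'E'
from h import *
c=cam('top'); crop(c,200,190,350,300,5,'b1'); crop(c,350,180,520,270,4.6,'b2')
E
```

```text
(no output)
```

View pics/b1.png

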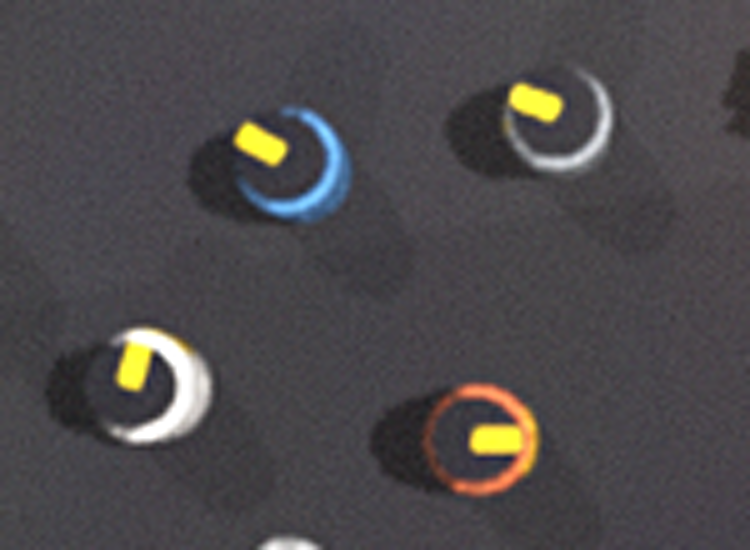

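View pics/b2.png

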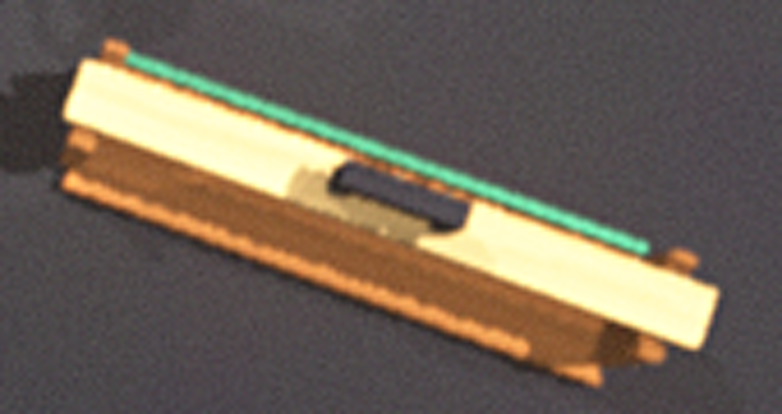

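```bash
python3 - <<'E'
from h import *
c=cam('top')
np.set_printoptions(precision=1,suppress=True)
f=lambda u,v,z:onz(c,350+u/4.6,180+v/4.6,z)
cs=[f(*p,106) for p in [(85,57),(720,290),(697,350),(62,120)]]
print("bar",cs,np.mean(cs,0), np.linalg.norm(cs[0]-cs[1]),np.linalg.norm(cs[0]-cs[3]))
d=cs[1]+cs[2]-cs[0]-cs[3]; print("dir deg",np.degrees(np.arctan2(d[1],d[0])))
print("lip",f(130,60,20),f(648,247,20))
g=lambda u,v,z:onz(c,200+u/5,190+v/5,z)
for n,a,b,z in [("blue",(284,155),(237,135),86),("grey",(559,110),(512,95),86),("white",(128,388),(140,345),86),("terra",(472,440),(522,440),86)]:
    A,B=g(*a,z),g(*b,z); d=B-A; print(n,A,np.linalg.norm(d),np.degrees(np.arctan2(d[1],d[0])))
for n,u,v,z in [("mug",366,155,90),("creamer",279,170,22),("shaker",311,138,130),("syrup",150,214,235),("tin",161,276,85),("spoonA",257,307,5),("spoonB",281,344,5),("caddyL",412,154,0),("caddyR",518,146,0),("honey",570,180,50)]:
    print(n,onz(c,u,v,z))
for P in [(400,0,0),(0,0,0),(900,300,0),(600,-300,0)]: print(P,proj(c,[P]))
E
```

```text
bar [array([657.1, -37.3, 106. ]), array([ 525.9, -405.4,  106. ]), array([ 491. , -391.6,  106. ]), array([619.6, -24.2, 106. ])] [ 573.4 -214.6  106. ] 390.82290399123946 39.73591008514436
dir deg -109.45871825077226
lip [670.8 -71.2  20. ] [ 558.7 -390.9   20. ]
blue [577.2 265.4  86. ] 28.172826850656477 67.8514993598138
grey [604.2 115.6  86. ] 27.055686070219448 73.04459186263722
white [448.8 346.4  86. ] 24.08968431842876 -13.705108285540723
terra [423.8 159.1  86. ] 27.023633002791186 -89.03210639056505
mug [763.9 -30.7  90. ]
creamer [733.7 215.3  22. ]
shaker [798.4 119.7 130. ]
syrup [573.2 505.5 235. ]
tin [423.1 521.7  85. ]
spoonA [340.3 269.8   5. ]
spoonB [238.  198.8   5. ]
caddyL [ 791.4 -170.7    0. ]
caddyR [ 819.2 -479.5    0. ]
honey [ 710.2 -604.1   50. ]
(400, 0, 0) [[352.  287.5]]
(0, 0, 0) [[350.3 432. ]]
(900, 300, 0) [[252.7 116. ]]
(600, -300, 0) [[456.9 219.6]]
```

```bash
cat > p.py <<'E'
import sys
from h import *
a=[float(v) for v in sys.argv[1:5]]
print(*plan(a[:3],np.radians(a[3])), np.round(tcp()[0],1), np.round(np.degrees(env.state()['tcp_rot']),1), np.round(env.state()['ft_force'],1),'j6',round(env.state()['joints'][5],2))
E
python3 p.py 573.4 -214.6 420 70.54
```

```text
[ 3.2617 -1.713  -0.1026] [-5.0000e-04 -3.0000e-04 -1.2024e+00] [ 176.8 -599.5  404.5] [-180.    -0.    16.4] [ 0.  -0.6  0.1] j6 -0.11
```

```bash
python3 -m pendant '[{"x":0.3,"y":-0.3,"z":-0.1,"rz":-0.2},{"x":0.65,"y":-0.6,"z":-0.1,"rz":-0.4},{"x":1,"y":-0.9,"z":-0.1,"rz":-0.6},{"x":1,"y":-0.9,"z":-0.1,"rz":-0.6}]'; python3 p.py 573.4 -214.6 420 70.54
```

```text
[ 3.2617 -1.713  -0.1026] [-5.0000e-04 -3.0000e-04 -1.2024e+00] [ 176.8 -599.5  404.5] [-180.    -0.    16.4] [ 0.  -0.6  0.1] j6 -0.11invalid input
```

```bash
python3 -m pendant '[{"x":0.3,"y":-0.3,"z":-0.1,"rx":0,"ry":0,"rz":-0.2,"jaw":1},{"x":0.65,"y":-0.6,"z":-0.1,"rx":0,"ry":0,"rz":-0.4,"jaw":1},{"x":1,"y":-0.9,"z":-0.1,"rx":0,"ry":0,"rz":-0.6,"jaw":1},{"x":1,"y":-0.9,"z":-0.1,"rx":0,"ry":0,"rz":-0.6,"jaw":1}]'; python3 p.py 573.4 -214.6 420 70.54
```

```text
t: 0.75
eef_pos: [283.7, -425.0, 420.1]
tcp_rot: [3.142, -0.0, 0.762]
ft_force: [-0.3, -0.9, 1.2]
opening: 0.999
[2.3653e+00 3.1890e-01 1.0000e-03] [ 1.000e-04 -1.000e-04 -5.971e-01] [ 283.7 -425.   420.1] [180.   -0.   43.7] [-0.3 -0.9  1.2] j6 -0.3
```

```bash
python3 -m pendant '[{"x":0.4,"y":0.05,"z":0,"rx":0,"ry":0,"rz":-0.2,"jaw":1},{"x":0.8,"y":0.1,"z":0,"rx":0,"ry":0,"rz":-0.4,"jaw":1},{"x":1,"y":0.14,"z":0,"rx":0,"ry":0,"rz":-0.6,"jaw":1},{"x":1,"y":0.14,"z":0,"rx":0,"ry":0,"rz":-0.6,"jaw":1}]'; python3 p.py 573.4 -214.6 420 70.54
```

```text
t: 1.25
eef_pos: [407.1, -339.2, 419.6]
tcp_rot: [3.141, 0.0, 1.231]
ft_force: [0.3, -0.8, 0.8]
opening: 1.0
[ 1.1528  0.7687 -0.003 ] [ 0.0002  0.0003 -0.0002] [ 407.1 -339.2  419.6] [180.    0.   70.5] [ 0.3 -0.8  0.8] j6 -0.48
```

```bash
python3 -m pendant '[{"x":0.35,"y":0.25,"z":0,"rx":0,"ry":0,"rz":0,"jaw":1},{"x":0.7,"y":0.5,"z":0,"rx":0,"ry":0,"rz":0,"jaw":1},{"x":1,"y":0.77,"z":0,"rx":0,"ry":0,"rz":0,"jaw":1},{"x":1,"y":0.77,"z":0,"rx":0,"ry":0,"rz":0,"jaw":1}]'; python3 p.py 573.4 -214.6 420 70.54; python3 - <<'E'
from h import *
c=cam('wrist'); cv2.imwrite('pics/c1.png',c['img'][:,:,::-1])
R=cv2.Rodrigues(c['rvec'])[0]; p,T=tcp(); o=-R.T@c['tvec']; print('cam in tool',T.inv().apply(o-p), T.inv().apply(R[2]), T.inv().apply(R[0]))
E
```

```text
t: 1.75
eef_pos: [566.8, -236.4, 419.0]
tcp_rot: [-3.142, 0.0, 1.228]
ft_force: [-1.8, -0.2, -0.2]
opening: 1.0
[ 0.1519 -0.0073 -0.0066] [-0.0001  0.     -0.0037] [ 566.8 -236.4  419. ] [-180.     0.    70.4] [-1.8 -0.2 -0.2] j6 -0.16
cam in tool [71.43302825  2.65076096 18.88844707] [-2.51232218e-01  7.96500834e-04  9.67926515e-01] [ 2.84981423e-04  9.99999679e-01 -7.48924688e-04]
```

View pics/c1.png

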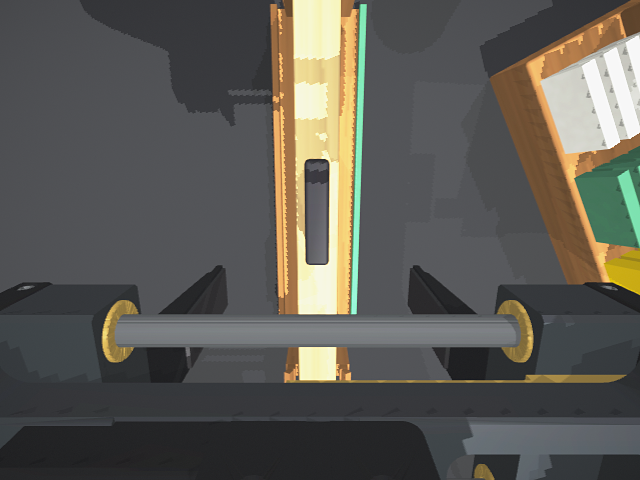

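```bash
python3 - <<'E'
from h import *
c=cam('wrist')
a,b=onz(c,317,160,152),onz(c,317,266,152); print(a,b,(a+b)/2,np.linalg.norm(a-b))
a,b=onz(c,317,0,106),onz(c,317.5,370,106);d=a-b;print(np.degrees(np.arctan2(d[1],d[0])))
E
python3 p.py 573.4 -214.6 315 70.54
```

```text
[ 587.47740007 -179.93877267  152.        ] [ 561.29962655 -253.13560373  152.        ] [ 574.38851331 -216.5371882   152.        ] 77.73706903539488
70.40935629562573
[0.1662 0.0035 0.6945] [-0.0012  0.0004 -0.0052] [ 564.6 -237.9  419.2] [-179.9    0.    70.3] [ 0.3 -1.2  0.5] j6 -0.16
```

```bash
python3 -m pendant '[{"x":0.16,"y":0,"z":0.2,"rx":0,"ry":0,"rz":0,"jaw":1},{"x":0.16,"y":0,"z":0.45,"rx":0,"ry":0,"rz":0,"jaw":1},{"x":0.16,"y":0,"z":0.69,"rx":0,"ry":0,"rz":0,"jaw":1},{"x":0.16,"y":0,"z":0.69,"rx":0,"ry":0,"rz":0,"jaw":1},{"x":0.16,"y":0,"z":0.69,"rx":0,"ry":0,"rz":0,"jaw":0},{"x":0.16,"y":0,"z":0.69,"rx":0,"ry":0,"rz":0,"jaw":0},{"x":0.16,"y":0,"z":0.69,"rx":0,"ry":0,"rz":0,"jaw":0},{"x":0.16,"y":0,"z":0.69,"rx":0,"ry":0,"rz":0,"jaw":0}]'; python3 p.py 573.4 -214.6 315 70.54
```

```text
t: 2.85
eef_pos: [573.0, -214.4, 316.8]
tcp_rot: [3.141, 0.0, 1.229]
ft_force: [-0.1, 0.1, -0.4]
opening: 0.636
[-0.0005  0.0031  0.0118] [ 0.0011  0.0002 -0.0023] [ 573.  -214.4  316.8] [180.    0.   70.4] [-0.1  0.1 -0.4] j6 -0.12
```

Not closed yet; I'll wait.

```bash
python3 -m pendant '[{"x":0,"y":0,"z":0,"rx":0,"ry":0,"rz":0,"jaw":0},{"x":0,"y":0,"z":0,"rx":0,"ry":0,"rz":0,"jaw":0},{"x":0,"y":0,"z":0,"rx":0,"ry":0,"rz":0,"jaw":0},{"x":0,"y":0,"z":0,"rx":0,"ry":0,"rz":0,"jaw":0},{"x":0,"y":0,"z":0,"rx":0,"ry":0,"rz":0,"jaw":0},{"x":0,"y":0,"z":0,"rx":0,"ry":0,"rz":0,"jaw":0}]'; python3 p.py 573.4 -214.6 315 70.54
```

```text
t: 3.6
eef_pos: [573.0, -214.4, 316.1]
tcp_rot: [3.142, 0.0, 1.229]
ft_force: [-0.1, -0.1, -1.8]
opening: 0.186
[-0.0004  0.0028  0.0077] [ 0.0001  0.0001 -0.0023] [ 573.  -214.4  316.1] [180.    0.   70.4] [-0.1 -0.1 -1.8] j6 -0.12
```

```bash
python3 -m pendant '[{"x":0,"y":0,"z":-0.2,"rx":0,"ry":0,"rz":0,"jaw":0},{"x":0,"y":0,"z":-0.5,"rx":0,"ry":0,"rz":0,"jaw":0},{"x":0,"y":-0.3,"z":-0.5,"rx":0,"ry":0,"rz":0,"jaw":0},{"x":0,"y":-0.65,"z":-0.5,"rx":0,"ry":0,"rz":0,"jaw":0},{"x":0,"y":-1,"z":-0.5,"rx":0,"ry":0,"rz":0,"jaw":0},{"x":0,"y":-1,"z":-0.2,"rx":0,"ry":0,"rz":0,"jaw":0},{"x":0,"y":-1,"z":0.1,"rx":0,"ry":0,"rz":0,"jaw":0},{"x":0,"y":-1,"z":0.4,"rx":0,"ry":0,"rz":0,"jaw":0},{"x":0,"y":-1,"z":0.5,"rx":0,"ry":0,"rz":0,"jaw":0},{"x":0,"y":-1,"z":0.5,"rx":0,"ry":0,"rz":0,"jaw":0}]'; python3 p.py 573.4 -214.6 224 70.54;  python3 - <<'E'
from h import *
c=cam('top'); cv2.imwrite('pics/d1.png',c['img'][:,:,::-1])
E
```

```text
t: 4.85
eef_pos: [431.5, -164.1, 240.3]
tcp_rot: [-3.139, -0.0, 1.229]
ft_force: [0.4, -0.2, -2.2]
opening: 0.187
[-2.0000e-04  1.0041e+00  1.0560e-01] [-0.0035 -0.0005 -0.0024] [ 431.5 -164.1  240.3] [-179.8   -0.    70.4] [ 0.4 -0.2 -2.2] j6 -0.17
```

View pics/d1.png

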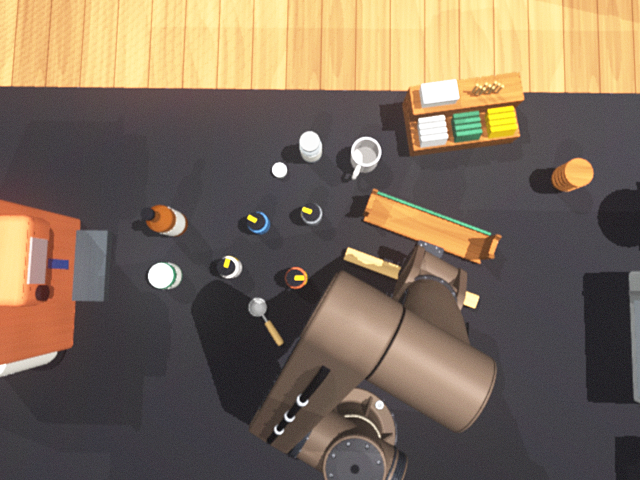

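The bar is off the carrier and held behind it, with its left end at (372,262) and right end at (470,297). I'll lower it 16 mm and release.

```bash
python3 -m pendant '[{"x":0,"y":0,"z":0.06,"rx":0,"ry":0,"rz":0,"jaw":0},{"x":0,"y":0,"z":0.1,"rx":0,"ry":0,"rz":0,"jaw":0},{"x":0,"y":0,"z":0.112,"rx":0,"ry":0,"rz":0,"jaw":0},{"x":0,"y":0,"z":0.112,"rx":0,"ry":0,"rz":0,"jaw":0}]'; python3 p.py 573.4 -214.6 224 70.54
```

```text
t: 5.4
eef_pos: [431.7, -164.2, 224.4]
tcp_rot: [3.142, 0.0, 1.229]
ft_force: [-0.6, 0.1, -2.8]
opening: 0.185
[-2.000e-04  1.003e+00  2.900e-03] [ 0.      0.0001 -0.0024] [ 431.7 -164.2  224.4] [180.    0.   70.4] [-0.6  0.1 -2.8] j6 -0.16
```

```bash
python3 -m pendant '[{"x":0,"y":0,"z":0,"rx":0,"ry":0,"rz":0,"jaw":1},{"x":0,"y":0,"z":0,"rx":0,"ry":0,"rz":0,"jaw":1},{"x":0,"y":0,"z":0,"rx":0,"ry":0,"rz":0,"jaw":1},{"x":0,"y":0,"z":0,"rx":0,"ry":0,"rz":0,"jaw":1},{"x":0,"y":0,"z":-0.2,"rx":0,"ry":0,"rz":0,"jaw":1},{"x":0,"y":0,"z":-0.5,"rx":0,"ry":0,"rz":0,"jaw":1},{"x":0,"y":0,"z":-0.9,"rx":0,"ry":0,"rz":0,"jaw":1},{"x":0,"y":0,"z":-0.9,"rx":0,"ry":0,"rz":0,"jaw":1}]'; python3 p.py 424 159 360 1;  python3 - <<'E'
from h import *
c=cam('top'); cv2.imwrite('pics/d2.png',c['img'][:,:,::-1])
E
```

```text
t: 6.4
eef_pos: [431.8, -164.2, 363.1]
tcp_rot: [3.134, 0.001, 1.229]
ft_force: [0.7, -0.0, -0.3]
opening: 0.963
[ 2.0128 -0.7704  0.0124] [ 0.0091 -0.0042  1.5431] [ 431.8 -164.2  363.1] [1.796e+02 1.000e-01 7.040e+01] [ 0.7 -0.  -0.3] j6 -0.17
```

View pics/d2.png

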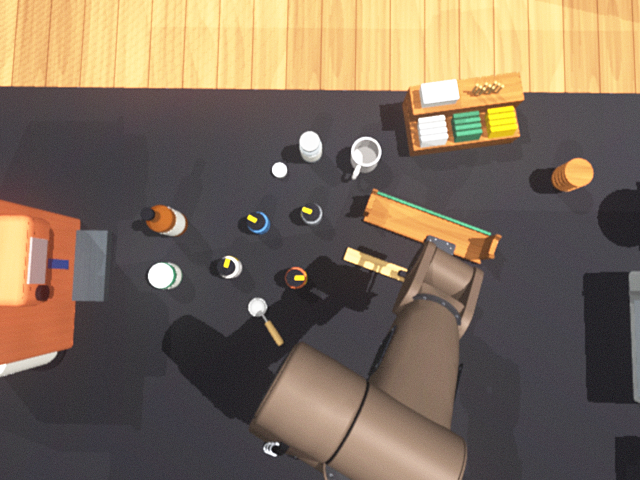

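```bash
python3 -m pendant '[{"x":0.3,"y":-0.1,"z":0,"rx":0,"ry":0,"rz":0.2,"jaw":1},{"x":0.6,"y":-0.2,"z":0,"rx":0,"ry":0,"rz":0.4,"jaw":1},{"x":0.9,"y":-0.3,"z":0,"rx":0,"ry":0,"rz":0.6,"jaw":1},{"x":1,"y":-0.38,"z":0,"rx":0,"ry":0,"rz":0.8,"jaw":1},{"x":1,"y":-0.38,"z":0,"rx":0,"ry":0,"rz":0.8,"jaw":1}]'; python3 p.py 424 159 360 1
```

```text
t: 7.08
eef_pos: [427.8, -2.8, 358.4]
tcp_rot: [-3.14, 0.002, 0.604]
ft_force: [-0.9, -0.0, 0.2]
opening: 0.999
[ 0.5918 -0.9025 -0.0102] [-0.0012  0.0026  0.7466] [427.8  -2.8 358.4] [-1.799e+02  1.000e-01  3.460e+01] [-0.9 -0.   0.2] j6 0.81
```

```bash
python3 -m pendant '[{"x":0.2,"y":-0.3,"z":0,"rx":0,"ry":0,"rz":0.2,"jaw":1},{"x":0.4,"y":-0.6,"z":0,"rx":0,"ry":0,"rz":0.4,"jaw":1},{"x":0.59,"y":-0.9,"z":0,"rx":0,"ry":0,"rz":0.6,"jaw":1},{"x":0.59,"y":-0.9,"z":0,"rx":0,"ry":0,"rz":0.75,"jaw":1},{"x":0.59,"y":-0.9,"z":0,"rx":0,"ry":0,"rz":0.75,"jaw":1}]'; python3 - <<'E'
from h import *
c=cam('wrist'); cv2.imwrite('pics/e1.png',c['img'][:,:,::-1]); 
E
python3 p.py 424 159 360 1
```

```text
t: 7.7
eef_pos: [425.2, 157.5, 358.7]
tcp_rot: [3.141, 0.001, 0.016]
ft_force: [0.4, -0.7, -0.7]
opening: 1.0
[-0.0077 -0.0132 -0.0078] [ 0.0005  0.0012 -0.001 ] [425.2 157.  358.8] [1.8e+02 1.0e-01 1.0e+00] [ 0.7 -0.3  0.3] j6 1.76
```

View pics/e1.png

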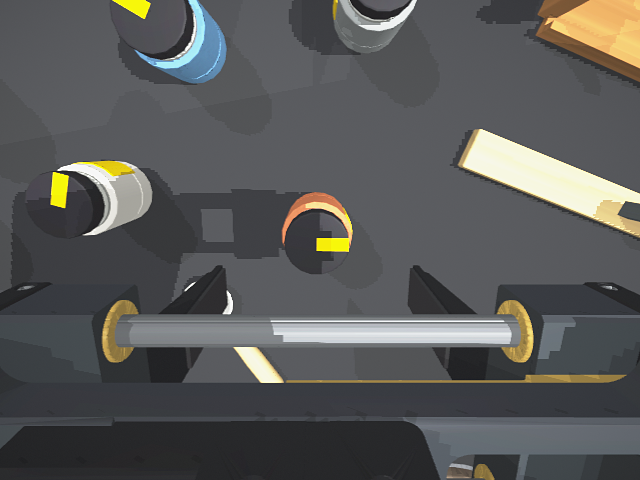

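```bash
cat > lid.py <<'E'
import sys
from h import *
# lid.py u v z  u2 v2 : lid centre px, stripe end px
c=cam('wrist'); u,v,z,u2,v2=[float(a) for a in sys.argv[1:6]]
A=onz(c,u,v,z);B=onz(c,u2,v2,z);d=B-A
print(A.round(1),np.degrees(np.arctan2(d[1],d[0])).round(1))
y=np.degrees(np.arctan2(d[1],d[0]))+90
print('plan grasp', *plan([A[0],A[1],42+171],np.radians(y)))
E
python3 lid.py 317 240 88 349 244.5
```

```text
[429.6 156.3  88. ] -97.3
plan grasp [0.0301 0.0033 0.973 ] [0.0005 0.001  0.1831]
```

```bash
python3 -m pendant '[{"x":0.02,"y":0,"z":0.3,"rx":0,"ry":0,"rz":0,"jaw":1},{"x":0.02,"y":0,"z":0.65,"rx":0,"ry":0,"rz":0,"jaw":1},{"x":0.02,"y":0,"z":0.9,"rx":0,"ry":0,"rz":0,"jaw":1},{"x":0.02,"y":0,"z":0.97,"rx":0,"ry":0,"rz":0,"jaw":1},{"x":0.02,"y":0,"z":0.97,"rx":0,"ry":0,"rz":0,"jaw":1},{"x":0.02,"y":0,"z":0.97,"rx":0,"ry":0,"rz":0,"jaw":0},{"x":0.02,"y":0,"z":0.97,"rx":0,"ry":0,"rz":0,"jaw":0},{"x":0.02,"y":0,"z":0.97,"rx":0,"ry":0,"rz":0,"jaw":0},{"x":0.02,"y":0,"z":0.97,"rx":0,"ry":0,"rz":0,"jaw":0},{"x":0.02,"y":0,"z":0.97,"rx":0,"ry":0,"rz":0,"jaw":0}]'; python3 -m pendant '[{"x":0,"y":0,"z":0,"rx":0,"ry":0,"rz":0,"jaw":0},{"x":0,"y":0,"z":0,"rx":0,"ry":0,"rz":0,"jaw":0},{"x":0,"y":0,"z":0,"rx":0,"ry":0,"rz":0,"jaw":0}]'
```

```text
t: 9.05
eef_pos: [427.9, 157.7, 214.1]
tcp_rot: [3.142, -0.0, 0.012]
ft_force: [-0.3, 0.4, 5.7]
opening: 0.605
t: 9.43
eef_pos: [427.8, 157.7, 214.1]
tcp_rot: [3.142, -0.0, 0.012]
ft_force: [-0.1, -0.3, 5.1]
opening: 0.604
```

```bash
python3 - <<'E'
from h import *
c=cam('top'); crop(c,340,170,520,300,4.4,'f1'); c=cam('scene'); cv2.imwrite('pics/f2.png',c['img'][:,:,::-1])
E
```

```text
(no output)
```

View pics/f1.png

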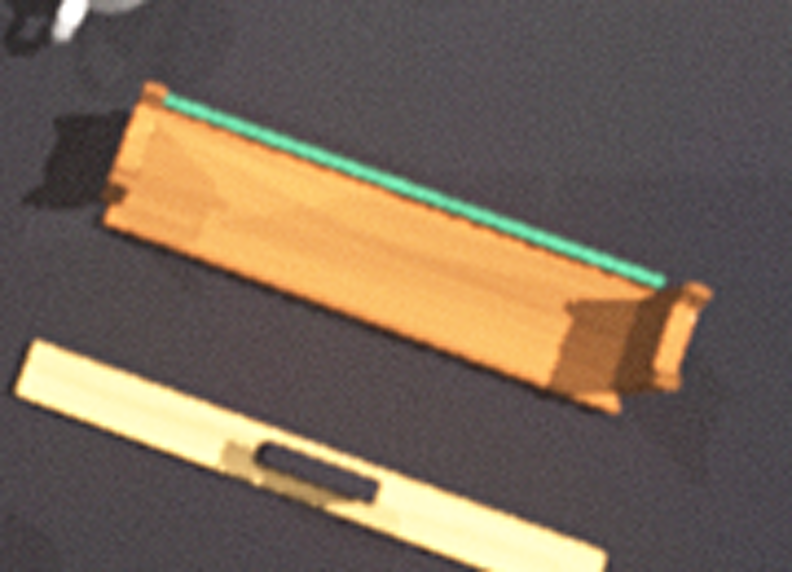

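View pics/f2.png

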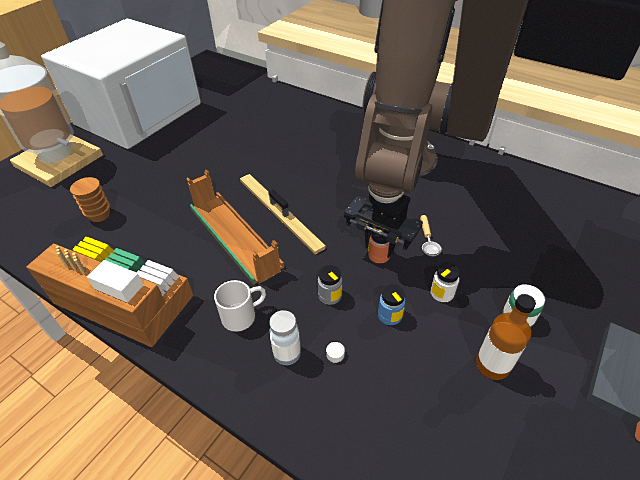

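```bash
python3 - <<'E'
from h import *
c=cam('top')
np.set_printoptions(precision=1,suppress=True)
f=lambda u,v,z:onz(c,340+u/4.4,170+v/4.4,z)
Z=[f(153,90,108),f(117,192,108),f(697,292,108),f(667,383,108)]
print(Z,np.mean(Z,0)); L=(Z[0]+Z[1])/2-(Z[2]+Z[3])/2; print(np.linalg.norm(L),np.degrees(np.arctan2(L[1],L[0])))
l=[f(165,95,20),f(668,277,20),f(105,222,20),f(620,410,20)]; print(l)
for a,b in ((0,1),(2,3)):
    d=l[a]-l[b]; print(np.linalg.norm(d),np.degrees(np.arctan2(d[1],d[0])))
# predicted outlines overlay
C=np.array([573.6,-215.5]);th=np.radians(-19.5)
def W(x,y,z): return [C[0]+x*np.cos(th)-y*np.sin(th),C[1]+x*np.sin(th)+y*np.cos(th),z]
im=c['img'][:,:,::-1].copy(); im=cv2.resize(im[170:300,340:520],None,fx=4.4,fy=4.4,interpolation=cv2.INTER_CUBIC)
def dr(pts,col):
    p=(proj(c,[W(*q) for q in pts])-[340,170]+0.5)*4.4; cv2.polylines(im,[p.astype(int)],True,col,1)
dr([(46,175,20),(46,-175,20),(-46,-175,20),(-46,175,20)],(255,0,255))
for s in(1,-1): dr([(32,s*168,108),(32,s*182,108),(-32,s*182,108),(-32,s*168,108)],(255,255,0)); dr([(22,s*168,92),(22,s*182,92),(-22,s*182,92),(-22,s*168,92)],(0,0,255))
cv2.imwrite('pics/f3.png',im)
E
```

```text
[array([662.3, -54. , 108. ]), array([599. , -32.6, 108. ]), array([ 543.3, -383.6,  108. ]), array([ 487.9, -364.7,  108. ])] [ 573.1 -208.7  108. ]
350.27827327634844 70.81848230750641
[array([675., -69.,  20.]), array([ 560.9, -393.6,   20. ]), array([591.1, -30.8,  20. ]), array([ 474.7, -361.7,   20. ])]
344.0523686162124 70.62186128448644
350.8502311821619 70.62885162023316
```

View pics/f3.png

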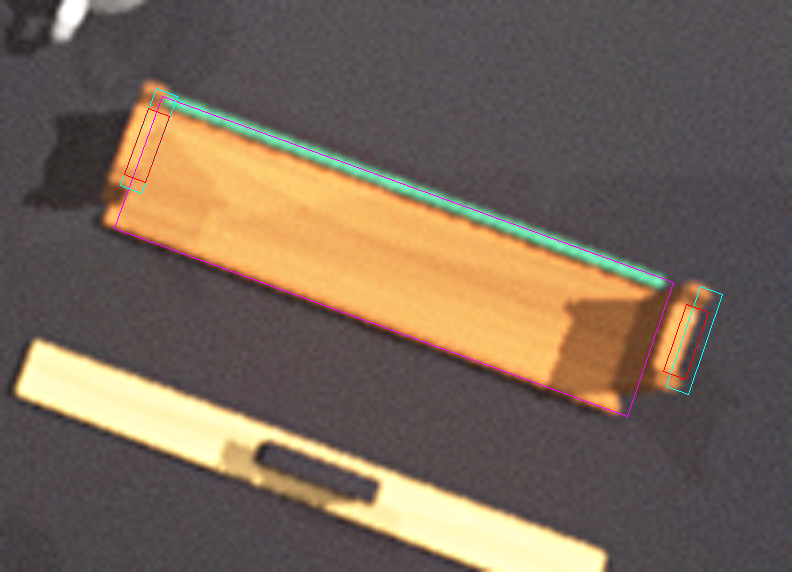

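```bash
python3 -m pendant '[{"x":0,"y":0,"z":-0.3,"rx":0,"ry":0,"rz":0,"jaw":0},{"x":0,"y":0,"z":-0.6,"rx":0,"ry":0,"rz":0,"jaw":0},{"x":0,"y":0.2,"z":-0.95,"rx":0,"ry":0,"rz":-0.2,"jaw":0},{"x":0,"y":0.5,"z":-0.95,"rx":0,"ry":0,"rz":-0.4,"jaw":0},{"x":0,"y":0.8,"z":-0.95,"rx":0,"ry":0,"rz":-0.6,"jaw":0},{"x":0.1,"y":1,"z":-0.95,"rx":0,"ry":0,"rz":-0.8,"jaw":0},{"x":0.2,"y":1,"z":-0.95,"rx":0,"ry":0,"rz":-1,"jaw":0}]'; python3 p.py 538.3 -315.5 354 70.5
```

```text
t: 10.45
eef_pos: [459.9, 6.3, 356.2]
tcp_rot: [-3.141, 0.001, 0.8]
ft_force: [0.3, 0.3, -3.1]
opening: 0.608
[-1.1739  1.87    0.0147] [-0.0006  0.0006 -0.5484] [459.9   6.3 356.2] [-180.     0.    45.8] [ 0.3  0.3 -3.1] j6 0.64
```

```bash
python3 -m pendant '[{"x":-0.15,"y":0.3,"z":0,"rx":0,"ry":0,"rz":-0.2,"jaw":0},{"x":-0.35,"y":0.6,"z":0,"rx":0,"ry":0,"rz":-0.4,"jaw":0},{"x":-0.6,"y":0.95,"z":0,"rx":0,"ry":0,"rz":-0.55,"jaw":0},{"x":-0.6,"y":0.95,"z":0,"rx":0,"ry":0,"rz":-0.55,"jaw":0}]'; python3 p.py 538.3 -315.5 354 70.5
```

```text
t: 10.95
eef_pos: [498.9, -159.3, 355.7]
tcp_rot: [-3.141, 0.0, 1.227]
ft_force: [0.1, 0.1, -3.4]
opening: 0.605
[-0.8922  0.5983  0.0112] [-0.0006  0.0005 -0.0044] [ 498.9 -159.3  355.7] [-180.     0.    70.3] [ 0.1  0.1 -3.4] j6 -0.09
```

```bash
python3 -m pendant '[{"x":-0.3,"y":0.2,"z":0,"rx":0,"ry":0,"rz":0,"jaw":0},{"x":-0.6,"y":0.4,"z":0,"rx":0,"ry":0,"rz":0,"jaw":0},{"x":-0.89,"y":0.6,"z":0,"rx":0,"ry":0,"rz":0,"jaw":0},{"x":-0.89,"y":0.6,"z":0,"rx":0,"ry":0,"rz":0,"jaw":0},{"x":-0.89,"y":0.6,"z":0,"rx":0,"ry":0,"rz":0,"jaw":0}]'; python3 p.py 538.3 -315.5 223 70.5;  python3 - <<'E'
from h import *
c=cam('wrist'); cv2.imwrite('pics/g1.png',c['img'][:,:,::-1]); c=cam('top'); crop(c,340,170,520,300,4.4,'g2')
E
```

```text
t: 11.58
eef_pos: [538.6, -311.0, 355.7]
tcp_rot: [-3.14, -0.001, 1.229]
ft_force: [0.3, -0.4, -3.3]
opening: 0.606
[-0.0296  0.0102  0.8845] [-0.0026 -0.001  -0.002 ] [ 538.6 -311.   355.7] [-179.9   -0.    70.4] [ 0.3 -0.4 -3.3] j6 -0.29
```

View pics/g1.png

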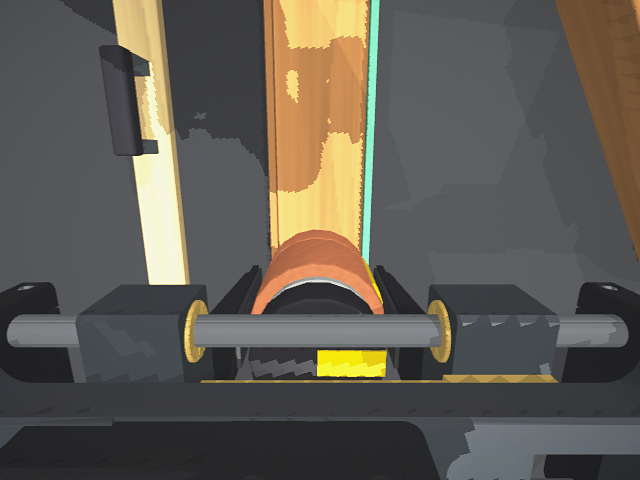

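The jar is held with its label stripe pointing right, which is the front. The tray lips are visible at columns 269 and 375.

```bash
python3 - <<'E'
from h import *
c=cam('wrist'); im=c['img'].astype(int)
u=np.array([.943,-.333])
for r in (40,120,200,250):
    row=im[r]; g=np.where((row[:,1]>row[:,0]+40)&(row[:,1]>120))[0]; g=g[(g>340)&(g<400)]
    b=np.where((row[:,0]>row[:,2]+35))[0]; b=b[(b>240)&(b<380)]
    A=onz(c,g.max()+1,r,20)[:2]; B=onz(c,b.min(),r,20)[:2]
    print(r,b.min(),g.min(),g.max(),A.round(1),B.round(1),round(np.linalg.norm(A-B),1), ((A+B)/2-[575.3,-210.8])@u)
    M=A
P=[onz(c,371,250,20),onz(c,380,10,20)];
E
```

```text
40 264 369 377 [ 638.8 -181.4] [ 550.8 -150.2] 93.4 3.4036235389670253
120 267 366 373 [ 617.3 -239.9] [ 530.1 -209. ] 92.5 3.051611902846153
200 269 363 370 [ 594.2 -305.4] [ 506.3 -274.2] 93.3 2.6585794983332227
250 271 361 368 [ 578.2 -350.3] [ 490.5 -319.3] 93.0 2.6855858009301765
```

```bash
python3 -m pendant '[{"x":-0.03,"y":0.01,"z":0.3,"rx":0,"ry":0,"rz":0,"jaw":0},{"x":-0.03,"y":0.01,"z":0.6,"rx":0,"ry":0,"rz":0,"jaw":0},{"x":-0.03,"y":0.01,"z":0.8,"rx":0,"ry":0,"rz":0,"jaw":0},{"x":-0.03,"y":0.01,"z":0.86,"rx":0,"ry":0,"rz":0,"jaw":0},{"x":-0.03,"y":0.01,"z":0.88,"rx":0,"ry":0,"rz":0,"jaw":0},{"x":-0.03,"y":0.01,"z":0.885,"rx":0,"ry":0,"rz":0,"jaw":0}]'; python3 p.py 538.3 -315.5 222 70.5
```

```text
t: 12.48
eef_pos: [539.0, -316.5, 224.9]
tcp_rot: [3.14, 0.001, 1.23]
ft_force: [-0.6, 0.1, -3.7]
opening: 0.603
[ 0.0051 -0.0066  0.0191] [ 0.0022  0.0008 -0.0012] [ 539.  -316.5  224.9] [179.9   0.   70.4] [-0.6  0.1 -3.7] j6 -0.3
```

```bash
python3 -m pendant '[{"x":0,"y":0,"z":0.015,"rx":0,"ry":0,"rz":0,"jaw":0},{"x":0,"y":0,"z":0.015,"rx":0,"ry":0,"rz":0,"jaw":0.3},{"x":0,"y":0,"z":0.015,"rx":0,"ry":0,"rz":0,"jaw":1},{"x":0,"y":0,"z":0.015,"rx":0,"ry":0,"rz":0,"jaw":1},{"x":0,"y":0,"z":0.015,"rx":0,"ry":0,"rz":0,"jaw":1},{"x":0,"y":0,"z":-0.2,"rx":0,"ry":0,"rz":0,"jaw":1},{"x":0,"y":0,"z":-0.5,"rx":0,"ry":0,"rz":0,"jaw":0},{"x":0,"y":0,"z":-0.65,"rx":0,"ry":0,"rz":0,"jaw":0},{"x":0,"y":0,"z":-0.65,"rx":0,"ry":0,"rz":0,"jaw":0},{"x":0,"y":0,"z":-0.65,"rx":0,"ry":0,"rz":0,"jaw":0}]'; python3 - <<'E'
from h import *
c=cam('wrist'); cv2.imwrite('pics/g3.png',c['img'][:,:,::-1]); c=cam('scene'); crop(c,160,150,360,330,4,'g4')
E
```

```text
t: 13.72
eef_pos: [538.5, -316.5, 320.2]
tcp_rot: [-3.14, -0.0, 1.229]
ft_force: [-0.6, 0.2, -0.6]
opening: 0.635
```

View pics/g3.png

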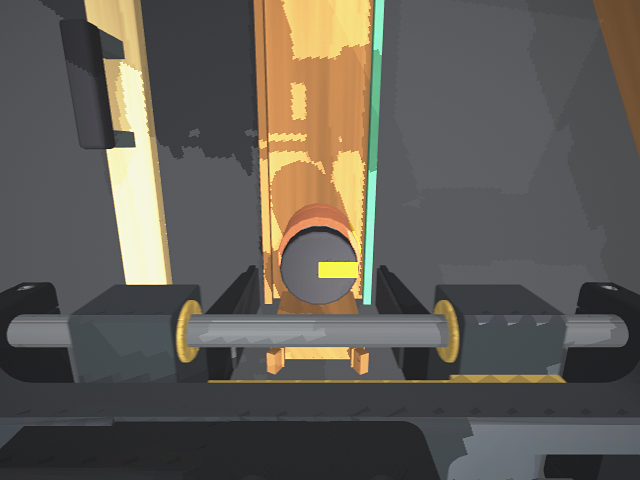

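View pics/g4.png

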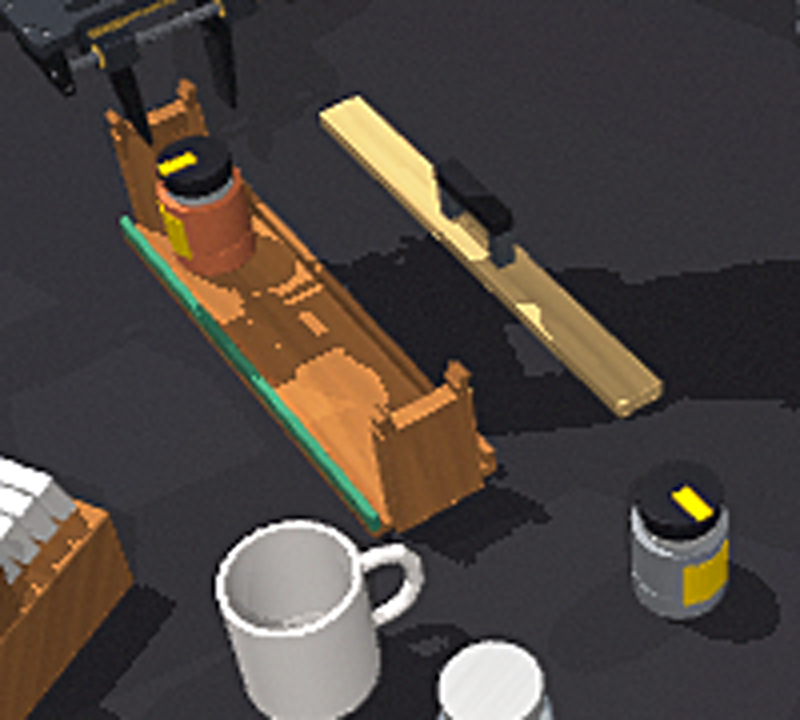

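The terracotta jar is centred in the tray: its lid is at column 318, midway between lips at 265 and 371. The label faces front. Next I'll close the jaws and press the lid.

```bash
python3 -m pendant '[{"x":0,"y":0,"z":0,"rx":0,"ry":0,"rz":0,"jaw":0},{"x":0,"y":0,"z":0,"rx":0,"ry":0,"rz":0,"jaw":0},{"x":0,"y":0,"z":0,"rx":0,"ry":0,"rz":0,"jaw":0},{"x":0,"y":0,"z":0,"rx":0,"ry":0,"rz":0,"jaw":0},{"x":0,"y":0,"z":0,"rx":0,"ry":0,"rz":0,"jaw":0},{"x":0,"y":0,"z":0.1,"rx":0,"ry":0,"rz":0,"jaw":0},{"x":0,"y":0,"z":0.18,"rx":0,"ry":0,"rz":0,"jaw":0}]'; python3 -m pendant '[{"x":0,"y":0,"z":0.02,"rx":0,"ry":0,"rz":0,"jaw":0},{"x":0,"y":0,"z":0.05,"rx":0,"ry":0,"rz":0,"jaw":0},{"x":0,"y":0,"z":0.08,"rx":0,"ry":0,"rz":0,"jaw":0},{"x":0,"y":0,"z":0.1,"rx":0,"ry":0,"rz":0,"jaw":0},{"x":0,"y":0,"z":0.1,"rx":0,"ry":0,"rz":0,"jaw":0}]'
```

```text
t: 14.7
eef_pos: [538.5, -316.5, 292.8]
tcp_rot: [-3.141, -0.0, 1.229]
ft_force: [-0.0, -0.3, -0.6]
opening: 0.005
t: 15.32
eef_pos: [538.7, -316.6, 279.1]
tcp_rot: [3.141, 0.0, 1.229]
ft_force: [0.2, 0.2, -0.3]
opening: 0.005
```

```bash
python3 -m pendant '[{"x":0,"y":0,"z":0.01,"rx":0,"ry":0,"rz":0,"jaw":0},{"x":0,"y":0,"z":0.015,"rx":0,"ry":0,"rz":0,"jaw":0},{"x":0,"y":0,"z":0.015,"rx":0,"ry":0,"rz":0,"jaw":0}]'; python3 -m pendant '[{"x":0,"y":0,"z":0.01,"rx":0,"ry":0,"rz":0,"jaw":0},{"x":0,"y":0,"z":0.01,"rx":0,"ry":0,"rz":0,"jaw":0}]'
```

```text
t: 15.7
eef_pos: [538.7, -316.5, 278.3]
tcp_rot: [3.14, 0.0, 1.229]
ft_force: [-3.6, 2.5, 14.4]
opening: 0.006
t: 15.95
eef_pos: [538.7, -316.5, 278.2]
tcp_rot: [3.139, 0.001, 1.229]
ft_force: [-7.0, 5.7, 26.6]
opening: 0.009
```

The lid bottoms out at TCP z 278.2, which is exactly the home height, with the force up to 26 N. Next is the grey jar.

```bash
python3 -m pendant '[{"x":0,"y":0,"z":-0.2,"rx":0,"ry":0,"rz":0,"jaw":1},{"x":0,"y":0,"z":-0.55,"rx":0,"ry":0,"rz":0,"jaw":1},{"x":0,"y":0,"z":-0.55,"rx":0,"ry":0,"rz":0,"jaw":1}]'; python3 p.py 604.2 115.6 360 163;python3 - <<'E'
from h import *
c=cam('wrist'); cv2.imwrite('pics/g5.png',c['img'][:,:,::-1]); c=cam('scene'); crop(c,160,150,360,330,4,'g6')
E
```

```text
t: 16.32
eef_pos: [538.9, -316.7, 361.7]
tcp_rot: [3.135, 0.002, 1.229]
ft_force: [0.2, 0.1, 0.6]
opening: 0.261
[ 2.8612e+00 -5.5520e-01  2.0000e-03] [ 0.0042  0.0085 -2.057 ] [ 538.9 -316.7  361.7] [1.796e+02 1.000e-01 7.040e+01] [0.2 0.1 0.6] j6 -0.3
```

View pics/g6.png

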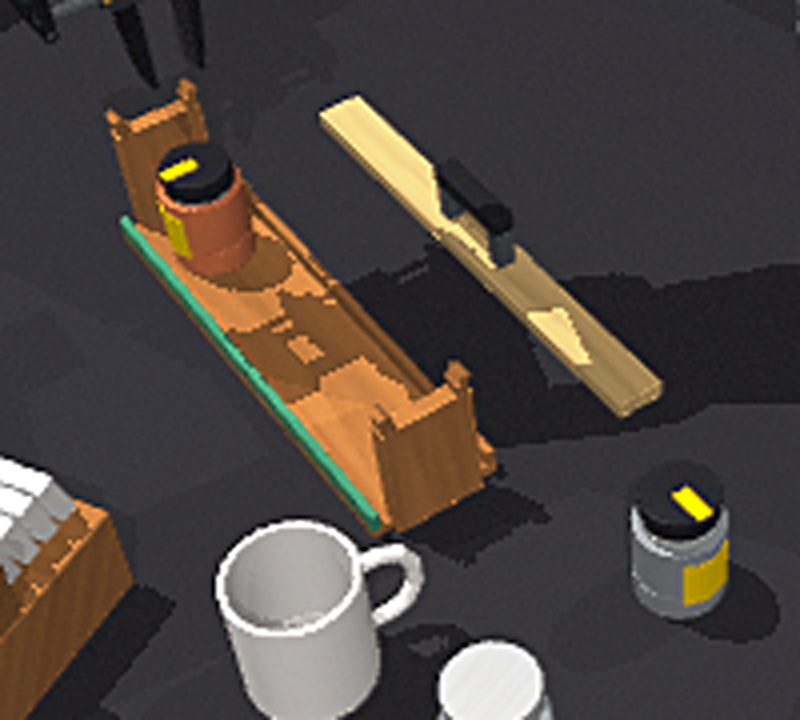

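Lid is flush. Moving to grey.

```bash
python3 -m pendant '[{"x":0.35,"y":-0.06,"z":0,"rx":0,"ry":0,"rz":-0.2,"jaw":1},{"x":0.7,"y":-0.12,"z":0,"rx":0,"ry":0,"rz":-0.4,"jaw":1},{"x":1,"y":-0.19,"z":0,"rx":0,"ry":0,"rz":-0.6,"jaw":1},{"x":1,"y":-0.19,"z":0,"rx":0,"ry":0,"rz":-0.7,"jaw":1}]'; python3 p.py 604.2 115.6 360 163
```

```text
t: 16.92
eef_pos: [562.2, -162.8, 356.5]
tcp_rot: [-3.139, -0.002, 1.786]
ft_force: [0.3, -0.6, -0.4]
opening: 0.769
[ 1.7535  0.6701 -0.0218] [-1.3000e-03 -3.4000e-03 -1.3481e+00] [ 562.2 -162.8  356.5] [-1.799e+02 -1.000e-01  1.023e+02] [ 0.3 -0.6 -0.4] j6 -0.61
```

```bash
python3 -m pendant '[{"x":0.3,"y":0.1,"z":0,"rx":0,"ry":0,"rz":-0.2,"jaw":1},{"x":0.65,"y":0.25,"z":0,"rx":0,"ry":0,"rz":-0.4,"jaw":1},{"x":1,"y":0.38,"z":0,"rx":0,"ry":0,"rz":-0.6,"jaw":1},{"x":1,"y":0.38,"z":0,"rx":0,"ry":0,"rz":-0.7,"jaw":1}]'; python3 p.py 604.2 115.6 360 163
```

```text
t: 17.42
eef_pos: [586.8, -3.8, 356.3]
tcp_rot: [-3.14, -0.002, 2.337]
ft_force: [0.1, -1.1, 0.2]
opening: 0.996
[ 0.4934  0.6349 -0.0247] [-0.0011 -0.0031 -0.6471] [586.8  -3.8 356.3] [-1.799e+02 -1.000e-01  1.339e+02] [ 0.1 -1.1  0.2] j6 -0.89
```

```bash
python3 -m pendant '[{"x":0.2,"y":0.3,"z":0,"rx":0,"ry":0,"rz":-0.2,"jaw":1},{"x":0.49,"y":0.63,"z":0,"rx":0,"ry":0,"rz":-0.4,"jaw":1},{"x":0.49,"y":0.63,"z":0,"rx":0,"ry":0,"rz":-0.63,"jaw":1},{"x":0.49,"y":0.63,"z":0,"rx":0,"ry":0,"rz":-0.63,"jaw":1}]'; python3 p.py 604.2 115.6 360 163;  python3 - <<'E'
from h import *
c=cam('wrist'); cv2.imwrite('pics/h1.png',c['img'][:,:,::-1])
E
```

```text
t: 17.92
eef_pos: [604.7, 111.8, 356.3]
tcp_rot: [-3.14, -0.002, 2.824]
ft_force: [-0.6, -0.5, -0.8]
opening: 1.001
[ 0.0113  0.0226 -0.0243] [-0.0014 -0.0029 -0.027 ] [604.7 111.8 356.3] [-1.799e+02 -1.000e-01  1.618e+02] [-0.6 -0.5 -0.8] j6 -1.18
```

View pics/h1.png

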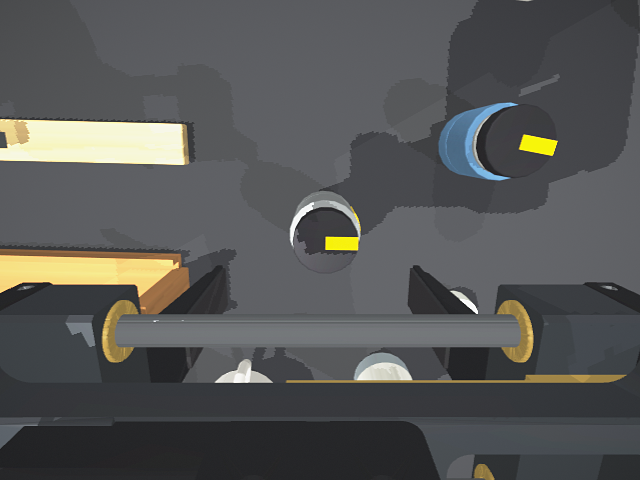

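The stripe is horizontal, so the yaw is right. The lid centre (325,241) is about 5 mm right of the jaw centre. I'll correct that and grasp.

```bash
python3 -m pendant '[{"x":0.02,"y":0.034,"z":0.3,"rx":0,"ry":0,"rz":0,"jaw":1},{"x":0.02,"y":0.034,"z":0.65,"rx":0,"ry":0,"rz":0,"jaw":1},{"x":0.02,"y":0.034,"z":0.9,"rx":0,"ry":0,"rz":0,"jaw":1},{"x":0.02,"y":0.034,"z":0.96,"rx":0,"ry":0,"rz":0,"jaw":1},{"x":0.02,"y":0.034,"z":0.96,"rx":0,"ry":0,"rz":0,"jaw":1},{"x":0.02,"y":0.034,"z":0.96,"rx":0,"ry":0,"rz":0,"jaw":0},{"x":0.02,"y":0.034,"z":0.96,"rx":0,"ry":0,"rz":0,"jaw":0},{"x":0.02,"y":0.034,"z":0.96,"rx":0,"ry":0,"rz":0,"jaw":0},{"x":0.02,"y":0.034,"z":0.96,"rx":0,"ry":0,"rz":0,"jaw":0},{"x":0.02,"y":0.034,"z":0.96,"rx":0,"ry":0,"rz":0,"jaw":0}]'; python3 -m pendant '[{"x":0,"y":0,"z":0,"rx":0,"ry":0,"rz":0,"jaw":0},{"x":0,"y":0,"z":-0.2,"rx":0,"ry":0,"rz":0,"jaw":0},{"x":0,"y":0,"z":-0.5,"rx":0,"ry":0,"rz":0,"jaw":0},{"x":0,"y":0,"z":-0.95,"rx":0,"ry":0,"rz":0,"jaw":0},{"x":0,"y":0,"z":-0.95,"rx":0,"ry":0,"rz":0,"jaw":0}]'; python3 p.py 563 -245.7 354 70.4
```

```text
t: 19.23
eef_pos: [603.8, 117.1, 214.2]
tcp_rot: [3.141, 0.001, 2.824]
ft_force: [0.2, 0.9, 4.3]
opening: 0.608
t: 19.85
eef_pos: [603.8, 117.0, 360.0]
tcp_rot: [3.139, 0.006, 2.824]
ft_force: [0.1, -0.5, -5.5]
opening: 0.609
[-0.497  -2.3818  0.0379] [0.0078 0.0034 2.0308] [603.8 117.  360. ] [179.9   0.3 161.8] [ 0.1 -0.5 -5.5] j6 -1.17
```

```bash
python3 -m pendant '[{"x":-0.06,"y":-0.3,"z":0,"rx":0,"ry":0,"rz":0.2,"jaw":0},{"x":-0.12,"y":-0.6,"z":0,"rx":0,"ry":0,"rz":0.4,"jaw":0},{"x":-0.17,"y":-0.95,"z":0,"rx":0,"ry":0,"rz":0.6,"jaw":0},{"x":-0.17,"y":-0.95,"z":0,"rx":0,"ry":0,"rz":0.8,"jaw":0},{"x":-0.17,"y":-0.95,"z":0,"rx":0,"ry":0,"rz":0.9,"jaw":0}]'; python3 p.py 563 -245.7 354 70.4
```

```text
t: 20.48
eef_pos: [582.9, -27.3, 354.4]
tcp_rot: [-3.139, -0.002, 2.111]
ft_force: [-0.1, 0.4, -3.9]
opening: 0.605
[-1.1801 -0.8634  0.0023] [-4.400e-03 -9.000e-04  1.124e+00] [582.9 -27.3 354.4] [-1.798e+02 -1.000e-01  1.210e+02] [-0.1  0.4 -3.9] j6 -0.7
```

```bash
python3 -m pendant '[{"x":-0.25,"y":-0.2,"z":0,"rx":0,"ry":0,"rz":0.2,"jaw":0},{"x":-0.55,"y":-0.4,"z":0,"rx":0,"ry":0,"rz":0.4,"jaw":0},{"x":-0.8,"y":-0.6,"z":0,"rx":0,"ry":0,"rz":0.6,"jaw":0},{"x":-1,"y":-0.8,"z":0,"rx":0,"ry":0,"rz":0.8,"jaw":0},{"x":-1,"y":-0.8,"z":0,"rx":0,"ry":0,"rz":1,"jaw":0},{"x":-1,"y":-0.8,"z":0,"rx":0,"ry":0,"rz":1,"jaw":0}]'; python3 p.py 563 -245.7 354 70.4
```

```text
t: 21.22
eef_pos: [558.3, -217.2, 354.6]
tcp_rot: [-3.139, -0.001, 1.331]
ft_force: [1.0, 0.1, -4.0]
opening: 0.608
[-0.177   0.0755  0.0034] [-0.0039 -0.0006  0.1309] [ 558.3 -217.2  354.6] [-179.8   -0.    76.3] [ 1.   0.1 -4. ] j6 -0.24
```

```bash
python3 -m pendant '[{"x":-0.18,"y":0.075,"z":0,"rx":0,"ry":0,"rz":0.13,"jaw":0},{"x":-0.18,"y":0.075,"z":0,"rx":0,"ry":0,"rz":0.13,"jaw":0},{"x":-0.18,"y":0.075,"z":0,"rx":0,"ry":0,"rz":0.13,"jaw":0}]'; python3 p.py 563 -245.7 222 70.4; python3 - <<'E'
from h import *
c=cam('top'); cv2.imwrite('pics/i1.png',c['img'][:,:,::-1])
E
```

```text
t: 21.6
eef_pos: [563.1, -245.0, 355.6]
tcp_rot: [-3.14, -0.0, 1.233]
ft_force: [0.3, 0.6, -4.9]
opening: 0.608
[-0.0049  0.002   0.8908] [-0.002  -0.0004  0.0054] [ 563.1 -245.   355.6] [-179.9   -0.    70.6] [ 0.3  0.6 -4.9] j6 -0.18
```

View pics/i1.png

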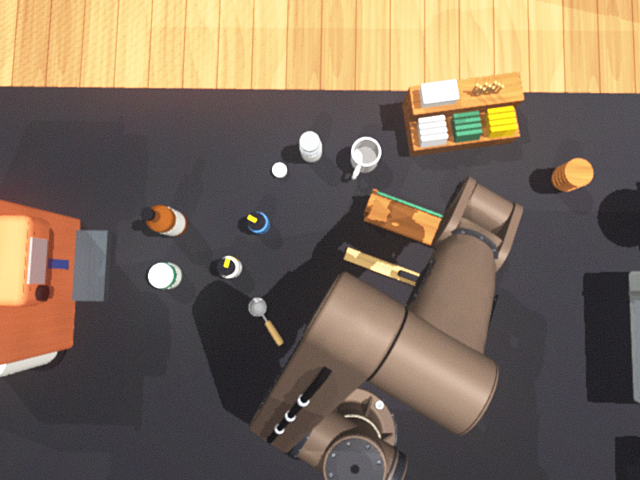

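```bash
python3 -m pendant '[{"x":-0.005,"y":0,"z":0.3,"rx":0,"ry":0,"rz":0,"jaw":0},{"x":-0.005,"y":0,"z":0.6,"rx":0,"ry":0,"rz":0,"jaw":0},{"x":-0.005,"y":0,"z":0.8,"rx":0,"ry":0,"rz":0,"jaw":0},{"x":-0.005,"y":0,"z":0.86,"rx":0,"ry":0,"rz":0,"jaw":0},{"x":-0.005,"y":0,"z":0.885,"rx":0,"ry":0,"rz":0,"jaw":0},{"x":-0.005,"y":0,"z":0.89,"rx":0,"ry":0,"rz":0,"jaw":0},{"x":-0.005,"y":0,"z":0.89,"rx":0,"ry":0,"rz":0,"jaw":0}]'; python3 p.py 563 -245.7 222 70.4
```

```text
t: 22.52
eef_pos: [563.1, -246.5, 224.0]
tcp_rot: [3.14, 0.0, 1.229]
ft_force: [-0.3, 0.9, -4.4]
opening: 0.605
[ 0.0047 -0.0024  0.0131] [0.0021 0.0004 0.001 ] [ 563.1 -246.5  224. ] [179.9   0.   70.4] [-0.3  0.9 -4.4] j6 -0.18
```

```bash
python3 -m pendant '[{"x":0,"y":0,"z":0.01,"rx":0,"ry":0,"rz":0,"jaw":0},{"x":0,"y":0,"z":0.01,"rx":0,"ry":0,"rz":0,"jaw":0.3},{"x":0,"y":0,"z":0.01,"rx":0,"ry":0,"rz":0,"jaw":1},{"x":0,"y":0,"z":0.01,"rx":0,"ry":0,"rz":0,"jaw":1},{"x":0,"y":0,"z":0.01,"rx":0,"ry":0,"rz":0,"jaw":1},{"x":0,"y":0,"z":-0.2,"rx":0,"ry":0,"rz":0,"jaw":1},{"x":0,"y":0,"z":-0.5,"rx":0,"ry":0,"rz":0,"jaw":0},{"x":0,"y":0,"z":-0.6,"rx":0,"ry":0,"rz":0,"jaw":0},{"x":0,"y":0,"z":-0.6,"rx":0,"ry":0,"rz":0,"jaw":0},{"x":0,"y":0,"z":-0.6,"rx":0,"ry":0,"rz":0,"jaw":0}]'; python3 -m pendant '[{"x":0,"y":0,"z":0,"rx":0,"ry":0,"rz":0,"jaw":0},{"x":0,"y":0,"z":0,"rx":0,"ry":0,"rz":0,"jaw":0},{"x":0,"y":0,"z":0,"rx":0,"ry":0,"rz":0,"jaw":0},{"x":0,"y":0,"z":0,"rx":0,"ry":0,"rz":0,"jaw":0},{"x":0,"y":0,"z":0,"rx":0,"ry":0,"rz":0,"jaw":0}]'; python3 - <<'E'
from h import *
c=cam('wrist'); cv2.imwrite('pics/i2.png',c['img'][:,:,::-1])
E
```

```text
t: 23.78
eef_pos: [562.7, -246.4, 311.5]
tcp_rot: [-3.14, -0.0, 1.229]
ft_force: [0.5, 0.3, 0.2]
opening: 0.637
t: 24.4
eef_pos: [563.0, -246.4, 313.0]
tcp_rot: [3.141, 0.0, 1.229]
ft_force: [-0.1, 0.1, 0.3]
opening: 0.108
```

View pics/i2.png

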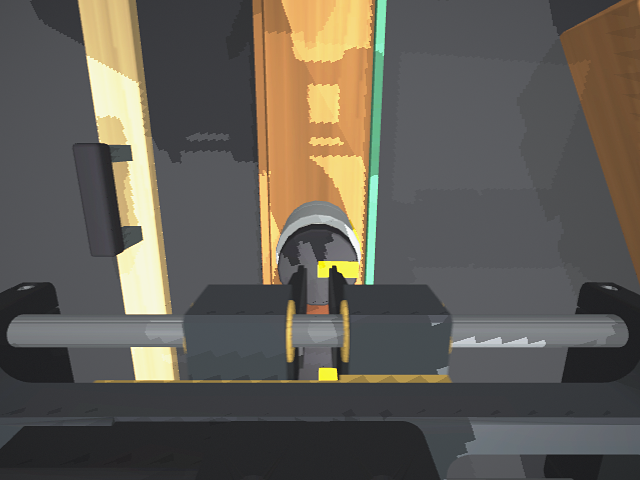

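Grey is centred at column 318 with its stripe to the front. I'll press down from 313 to 278.

```bash
python3 -m pendant '[{"x":0,"y":0,"z":0,"rx":0,"ry":0,"rz":0,"jaw":0},{"x":0,"y":0,"z":0.08,"rx":0,"ry":0,"rz":0,"jaw":0},{"x":0,"y":0,"z":0.14,"rx":0,"ry":0,"rz":0,"jaw":0},{"x":0,"y":0,"z":0.18,"rx":0,"ry":0,"rz":0,"jaw":0},{"x":0,"y":0,"z":0.21,"rx":0,"ry":0,"rz":0,"jaw":0},{"x":0,"y":0,"z":0.235,"rx":0,"ry":0,"rz":0,"jaw":0},{"x":0,"y":0,"z":0.235,"rx":0,"ry":0,"rz":0,"jaw":0}]'; python3 -m pendant '[{"x":0,"y":0,"z":0.01,"rx":0,"ry":0,"rz":0,"jaw":0},{"x":0,"y":0,"z":0.01,"rx":0,"ry":0,"rz":0,"jaw":0}]'
```

```text
t: 25.32
eef_pos: [562.9, -246.4, 278.4]
tcp_rot: [3.141, 0.0, 1.229]
ft_force: [-2.8, 2.4, 8.9]
opening: 0.007
t: 25.58
eef_pos: [562.9, -246.4, 278.3]
tcp_rot: [3.14, 0.0, 1.229]
ft_force: [-6.7, 3.2, 21.6]
opening: 0.008
```

```bash
python3 -m pendant '[{"x":0,"y":0,"z":-0.2,"rx":0,"ry":0,"rz":0,"jaw":1},{"x":0,"y":0,"z":-0.53,"rx":0,"ry":0,"rz":0,"jaw":1},{"x":0.35,"y":0,"z":-0.53,"rx":0,"ry":0,"rz":-0.2,"jaw":1},{"x":0.7,"y":0,"z":-0.53,"rx":0,"ry":0,"rz":-0.4,"jaw":1},{"x":1,"y":-0.05,"z":-0.53,"rx":0,"ry":0,"rz":-0.6,"jaw":1},{"x":1,"y":-0.05,"z":-0.53,"rx":0,"ry":0,"rz":-0.8,"jaw":1}]'; python3 p.py 577.2 265.4 358 158
```

```text
t: 26.32
eef_pos: [606.5, -99.7, 355.6]
tcp_rot: [3.141, 0.0, 1.866]
ft_force: [-0.2, -1.1, -1.2]
opening: 0.576
[ 2.3854  0.5217 -0.0156] [ 5.0000e-04  2.0000e-04 -1.1349e+00] [606.5 -99.7 355.6] [180.    0.  106.9] [-0.2 -1.1 -1.2] j6 -0.57
```

```bash
python3 -m pendant '[{"x":0.35,"y":0.07,"z":0,"rx":0,"ry":0,"rz":-0.2,"jaw":1},{"x":0.7,"y":0.14,"z":0,"rx":0,"ry":0,"rz":-0.4,"jaw":1},{"x":1,"y":0.22,"z":0,"rx":0,"ry":0,"rz":-0.6,"jaw":1},{"x":1,"y":0.22,"z":0,"rx":0,"ry":0,"rz":-0.7,"jaw":1}]'; python3 p.py 577.2 265.4 358 158
```

```text
t: 26.82
eef_pos: [595.1, 53.6, 355.7]
tcp_rot: [3.141, 0.0, 2.415]
ft_force: [-0.2, -0.2, 0.1]
opening: 0.98
[ 1.0275  0.9762 -0.0154] [ 5.000e-04  4.000e-04 -4.366e-01] [595.1  53.6 355.7] [180.    0.  138.4] [-0.2 -0.2  0.1] j6 -0.86
```

```bash
python3 -m pendant '[{"x":0.3,"y":0.3,"z":0,"rx":0,"ry":0,"rz":-0.2,"jaw":1},{"x":0.6,"y":0.6,"z":0,"rx":0,"ry":0,"rz":-0.4,"jaw":1},{"x":1,"y":0.97,"z":0,"rx":0,"ry":0,"rz":-0.44,"jaw":1},{"x":1,"y":0.97,"z":0,"rx":0,"ry":0,"rz":-0.44,"jaw":1},{"x":1,"y":0.97,"z":0,"rx":0,"ry":0,"rz":-0.44,"jaw":1}]'; python3 p.py 577.2 265.4 358 158;  python3 - <<'E'
from h import *
c=cam('wrist'); cv2.imwrite('pics/j1.png',c['img'][:,:,::-1])
E
```

```text
t: 27.45
eef_pos: [581.2, 260.1, 355.4]
tcp_rot: [-3.141, 0.0, 2.755]
ft_force: [-0.5, -1.1, -0.4]
opening: 1.0
[ 0.0381  0.0226 -0.0176] [-0.0003  0.0001 -0.0037] [581.2 260.1 355.4] [-180.     0.   157.8] [-0.5 -1.1 -0.4] j6 -0.87
```

View pics/j1.png

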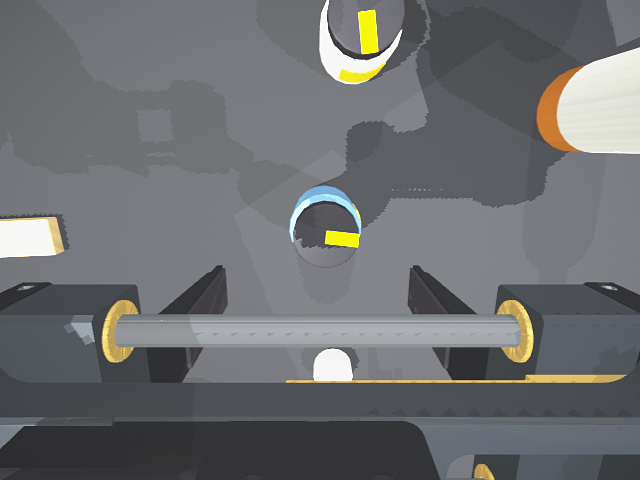

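Blue's lid is at (325,235) and its stripe is rotated about 6°. Correcting and grasping.

```bash
python3 -m pendant '[{"x":0.05,"y":0.034,"z":0.3,"rx":0,"ry":0,"rz":0.12,"jaw":1},{"x":0.05,"y":0.034,"z":0.65,"rx":0,"ry":0,"rz":0.12,"jaw":1},{"x":0.05,"y":0.034,"z":0.9,"rx":0,"ry":0,"rz":0.12,"jaw":1},{"x":0.05,"y":0.034,"z":0.955,"rx":0,"ry":0,"rz":0.12,"jaw":1},{"x":0.05,"y":0.034,"z":0.955,"rx":0,"ry":0,"rz":0.12,"jaw":1},{"x":0.05,"y":0.034,"z":0.955,"rx":0,"ry":0,"rz":0.12,"jaw":0},{"x":0.05,"y":0.034,"z":0.955,"rx":0,"ry":0,"rz":0.12,"jaw":0},{"x":0.05,"y":0.034,"z":0.955,"rx":0,"ry":0,"rz":0.12,"jaw":0},{"x":0.05,"y":0.034,"z":0.955,"rx":0,"ry":0,"rz":0.12,"jaw":0},{"x":0.05,"y":0.034,"z":0.955,"rx":0,"ry":0,"rz":0.12,"jaw":0}]'; python3 -m pendant '[{"x":0,"y":0,"z":0,"rx":0,"ry":0,"rz":0,"jaw":0},{"x":0,"y":0,"z":-0.2,"rx":0,"ry":0,"rz":0,"jaw":0},{"x":0,"y":0,"z":-0.5,"rx":0,"ry":0,"rz":0,"jaw":0},{"x":0,"y":0,"z":-0.95,"rx":0,"ry":0,"rz":0,"jaw":0},{"x":0,"y":0,"z":-0.95,"rx":0,"ry":0,"rz":0,"jaw":0}]'; python3 p.py 587.6 -175.9 356 70.4
```

```text
t: 28.75
eef_pos: [576.6, 266.8, 212.8]
tcp_rot: [3.141, 0.001, 2.659]
ft_force: [0.6, 0.3, 3.6]
opening: 0.606
t: 29.38
eef_pos: [576.6, 266.7, 358.7]
tcp_rot: [3.137, 0.004, 2.659]
ft_force: [-0.3, 0.1, -3.2]
opening: 0.605
[-1.435  -2.5793  0.0135] [8.3000e-03 6.0000e-04 1.8208e+00] [576.6 266.7 358.7] [179.8   0.2 152.3] [-0.3  0.1 -3.2] j6 -0.76
```

```bash
python3 -m pendant '[{"x":-0.17,"y":-0.3,"z":0,"rx":0,"ry":0,"rz":0.2,"jaw":0},{"x":-0.35,"y":-0.6,"z":0,"rx":0,"ry":0,"rz":0.4,"jaw":0},{"x":-0.54,"y":-0.97,"z":0,"rx":0,"ry":0,"rz":0.6,"jaw":0},{"x":-0.54,"y":-0.97,"z":0,"rx":0,"ry":0,"rz":0.8,"jaw":0}]'; python3 p.py 587.6 -175.9 356 70.4
```

```text
t: 29.88
eef_pos: [580.4, 96.4, 353.2]
tcp_rot: [-3.138, -0.001, 2.021]
ft_force: [-0.0, 0.5, -3.4]
opening: 0.604
[-1.6556 -0.7468 -0.0173] [-4.4000e-03  9.0000e-04  1.0085e+00] [580.4  96.4 353.2] [-179.8   -0.   115.8] [-0.   0.5 -3.4] j6 -0.4
```

```bash
python3 -m pendant '[{"x":-0.33,"y":-0.15,"z":0,"rx":0,"ry":0,"rz":0.2,"jaw":0},{"x":-0.66,"y":-0.3,"z":0,"rx":0,"ry":0,"rz":0.4,"jaw":0},{"x":-1,"y":-0.45,"z":0,"rx":0,"ry":0,"rz":0.6,"jaw":0},{"x":-1,"y":-0.45,"z":0,"rx":0,"ry":0,"rz":0.8,"jaw":0}]'; python3 p.py 587.6 -175.9 356 70.4
```

```text
t: 30.38
eef_pos: [586.4, -67.7, 353.0]
tcp_rot: [-3.139, 0.001, 1.393]
ft_force: [0.2, 0.9, -3.8]
opening: 0.604
[-0.7086  0.1355 -0.0201] [-0.0036  0.0009  0.2089] [586.4 -67.7 353. ] [-179.8    0.    79.8] [ 0.2  0.9 -3.8] j6 -0.05
```

```bash
python3 -m pendant '[{"x":-0.35,"y":0.07,"z":0,"rx":0,"ry":0,"rz":0.1,"jaw":0},{"x":-0.71,"y":0.135,"z":0,"rx":0,"ry":0,"rz":0.21,"jaw":0},{"x":-0.71,"y":0.135,"z":0,"rx":0,"ry":0,"rz":0.21,"jaw":0},{"x":-0.71,"y":0.135,"z":0,"rx":0,"ry":0,"rz":0.21,"jaw":0}]'; python3 p.py 587.6 -175.9 222 70.4; python3 - <<'E'
from h import *
c=cam('wrist'); cv2.imwrite('pics/k0.png',c['img'][:,:,::-1])
E
```

```text
t: 30.88
eef_pos: [588.4, -172.5, 353.5]
tcp_rot: [-3.139, -0.0, 1.237]
ft_force: [0.5, 0.1, -3.3]
opening: 0.609
[-0.0233  0.0045  0.8765] [-0.0035 -0.0003  0.0104] [ 588.4 -172.5  353.5] [-179.8   -0.    70.9] [ 0.5  0.1 -3.3] j6 -0.06
```

View pics/k0.png

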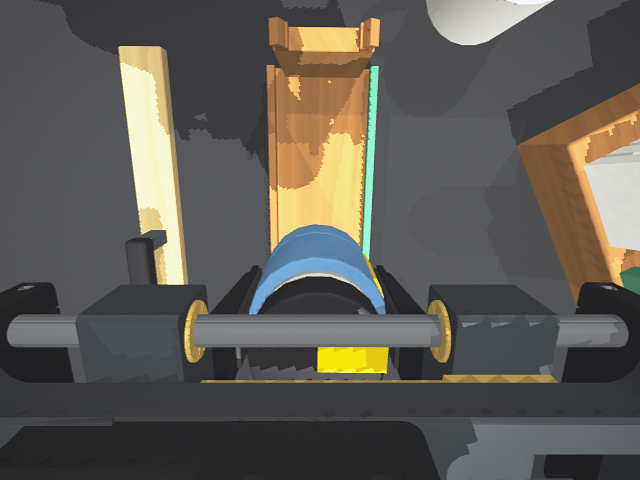

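```bash
python3 -m pendant '[{"x":-0.02,"y":0,"z":0.3,"rx":0,"ry":0,"rz":0,"jaw":0},{"x":-0.02,"y":0,"z":0.6,"rx":0,"ry":0,"rz":0,"jaw":0},{"x":-0.02,"y":0,"z":0.8,"rx":0,"ry":0,"rz":0,"jaw":0},{"x":-0.02,"y":0,"z":0.85,"rx":0,"ry":0,"rz":0,"jaw":0},{"x":-0.02,"y":0,"z":0.87,"rx":0,"ry":0,"rz":0,"jaw":0},{"x":-0.02,"y":0,"z":0.87,"rx":0,"ry":0,"rz":0,"jaw":0},{"x":-0.02,"y":0,"z":0.87,"rx":0,"ry":0,"rz":0,"jaw":0}]'; python3 p.py 587.6 -175.9 222 70.4
```

```text
t: 31.8
eef_pos: [587.9, -175.4, 225.5]
tcp_rot: [3.14, 0.0, 1.237]
ft_force: [-0.4, 0.4, -3.5]
opening: 0.607
[-0.004  -0.001   0.0233] [0.0022 0.0002 0.0109] [ 587.9 -175.4  225.5] [179.9   0.   70.9] [-0.4  0.4 -3.5] j6 -0.06
```

```bash
python3 -m pendant '[{"x":0,"y":0,"z":0.02,"rx":0,"ry":0,"rz":0,"jaw":0},{"x":0,"y":0,"z":0.027,"rx":0,"ry":0,"rz":0,"jaw":0},{"x":0,"y":0,"z":0.027,"rx":0,"ry":0,"rz":0,"jaw":0.3},{"x":0,"y":0,"z":0.027,"rx":0,"ry":0,"rz":0,"jaw":1},{"x":0,"y":0,"z":0.027,"rx":0,"ry":0,"rz":0,"jaw":1},{"x":0,"y":0,"z":0.027,"rx":0,"ry":0,"rz":0,"jaw":1},{"x":0,"y":0,"z":-0.2,"rx":0,"ry":0,"rz":0,"jaw":1},{"x":0,"y":0,"z":-0.5,"rx":0,"ry":0,"rz":0,"jaw":0},{"x":0,"y":0,"z":-0.58,"rx":0,"ry":0,"rz":0,"jaw":0},{"x":0,"y":0,"z":-0.58,"rx":0,"ry":0,"rz":0,"jaw":0}]'; python3 -m pendant '[{"x":0,"y":0,"z":0,"rx":0,"ry":0,"rz":0,"jaw":0},{"x":0,"y":0,"z":0,"rx":0,"ry":0,"rz":0,"jaw":0},{"x":0,"y":0,"z":0,"rx":0,"ry":0,"rz":0,"jaw":0},{"x":0,"y":0,"z":0,"rx":0,"ry":0,"rz":0,"jaw":0},{"x":0,"y":0,"z":0,"rx":0,"ry":0,"rz":0,"jaw":0},{"x":0,"y":0,"z":0,"rx":0,"ry":0,"rz":0,"jaw":0},{"x":0,"y":0,"z":0,"rx":0,"ry":0,"rz":0,"jaw":0}]'; python3 - <<'E'
from h import *
c=cam('wrist'); cv2.imwrite('pics/k1.png',c['img'][:,:,::-1])
E
```

```text
t: 33.05
eef_pos: [587.7, -175.4, 311.7]
tcp_rot: [3.14, 0.0, 1.237]
ft_force: [0.2, -0.7, -0.2]
opening: 0.743
t: 33.92
eef_pos: [587.8, -175.4, 311.5]
tcp_rot: [3.141, 0.0, 1.237]
ft_force: [-0.2, 0.5, -0.6]
opening: 0.025
```

View pics/k1.png

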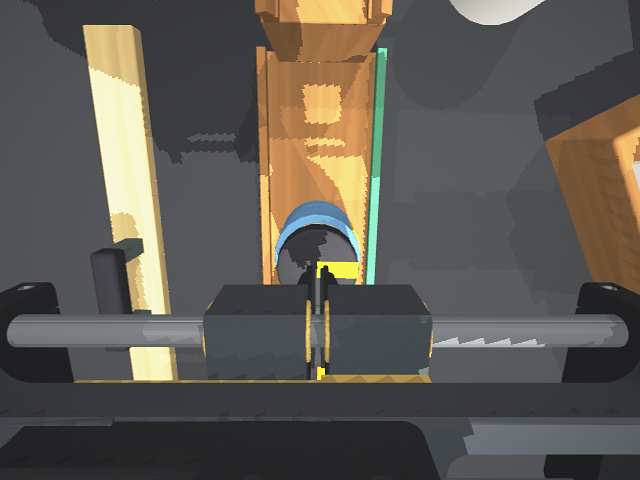

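Blue is well placed, with its stripe to the front. Pressing.

```bash
python3 -m pendant '[{"x":0,"y":0,"z":0.07,"rx":0,"ry":0,"rz":0,"jaw":0},{"x":0,"y":0,"z":0.14,"rx":0,"ry":0,"rz":0,"jaw":0},{"x":0,"y":0,"z":0.18,"rx":0,"ry":0,"rz":0,"jaw":0},{"x":0,"y":0,"z":0.21,"rx":0,"ry":0,"rz":0,"jaw":0},{"x":0,"y":0,"z":0.23,"rx":0,"ry":0,"rz":0,"jaw":0},{"x":0,"y":0,"z":0.23,"rx":0,"ry":0,"rz":0,"jaw":0}]'; python3 -m pendant '[{"x":0,"y":0,"z":0.01,"rx":0,"ry":0,"rz":0,"jaw":0},{"x":0,"y":0,"z":0.01,"rx":0,"ry":0,"rz":0,"jaw":0}]'
```

```text
t: 34.72
eef_pos: [587.7, -175.4, 278.4]
tcp_rot: [3.14, 0.0, 1.237]
ft_force: [-5.7, 1.9, 15.0]
opening: 0.006
t: 34.98
eef_pos: [587.7, -175.3, 278.3]
tcp_rot: [3.139, 0.0, 1.237]
ft_force: [-8.9, 3.3, 28.9]
opening: 0.005
```

Home. Rising, then checking the white jar from the top camera.

```bash
python3 -m pendant '[{"x":0,"y":0,"z":-0.2,"rx":0,"ry":0,"rz":0,"jaw":1},{"x":0,"y":0,"z":-0.53,"rx":0,"ry":0,"rz":0,"jaw":1},{"x":0.35,"y":-0.1,"z":-0.53,"rx":0,"ry":0,"rz":0,"jaw":1},{"x":0.7,"y":-0.25,"z":-0.53,"rx":0,"ry":0,"rz":0,"jaw":1},{"x":1,"y":-0.4,"z":-0.53,"rx":0,"ry":0,"rz":0,"jaw":1},{"x":1,"y":-0.4,"z":-0.53,"rx":0,"ry":0,"rz":0,"jaw":1}]'; python3 p.py 448.8 346.4 358 76;  python3 - <<'E'
from h import *
c=cam('top'); cv2.imwrite('pics/l1.png',c['img'][:,:,::-1])
E
```

```text
t: 35.72
eef_pos: [579.8, -11.2, 355.1]
tcp_rot: [3.141, -0.0, 1.241]
ft_force: [0.7, -0.1, -0.4]
opening: 0.575
[ 1.9726 -1.5988 -0.0197] [ 0.0003 -0.0002 -0.109 ] [579.8 -11.2 355.1] [180.   -0.   71.1] [ 0.7 -0.1 -0.4] j6 0.2
```

View pics/l1.png

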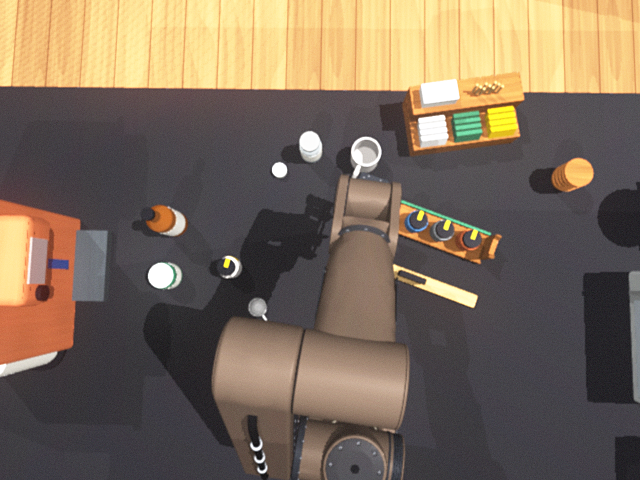

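All as expected: white is still at (230,267), and three jars are in the tray with their stripes to the green side. On to white.

```bash
python3 -m pendant '[{"x":0.3,"y":-0.25,"z":0,"rx":0,"ry":0,"rz":-0.05,"jaw":1},{"x":0.6,"y":-0.5,"z":0,"rx":0,"ry":0,"rz":-0.1,"jaw":1},{"x":1,"y":-0.8,"z":0,"rx":0,"ry":0,"rz":-0.1,"jaw":1},{"x":1,"y":-0.8,"z":0,"rx":0,"ry":0,"rz":-0.1,"jaw":1}]'; python3 p.py 448.8 346.4 358 76
```

```text
t: 36.28
eef_pos: [515.4, 168.6, 354.9]
tcp_rot: [3.141, -0.0, 1.318]
ft_force: [0.0, -0.2, 0.2]
opening: 0.987
[ 1.0363 -0.7268 -0.0205] [ 0.0004 -0.0001 -0.0112] [515.4 168.6 354.9] [180.   -0.   75.5] [ 0.  -0.2  0.2] j6 0.45
```

```bash
python3 -m pendant '[{"x":0.3,"y":-0.25,"z":0,"rx":0,"ry":0,"rz":0,"jaw":1},{"x":0.6,"y":-0.5,"z":0,"rx":0,"ry":0,"rz":0,"jaw":1},{"x":0.95,"y":-0.85,"z":0,"rx":0,"ry":0,"rz":0,"jaw":1},{"x":0.95,"y":-0.85,"z":0,"rx":0,"ry":0,"rz":0,"jaw":1},{"x":0.95,"y":-0.85,"z":0,"rx":0,"ry":0,"rz":0,"jaw":1}]'; python3 p.py 448.8 346.4 358 76;  python3 - <<'E'
from h import *
c=cam('wrist'); cv2.imwrite('pics/l2.png',c['img'][:,:,::-1])
E
```

```text
t: 36.9
eef_pos: [429.3, 336.6, 354.8]
tcp_rot: [3.141, 0.0, 1.316]
ft_force: [-0.2, 0.2, 0.2]
opening: 1.0
[ 0.0962  0.1096 -0.0215] [ 0.0005  0.0002 -0.0134] [429.3 336.6 354.8] [180.    0.   75.4] [-0.2  0.2  0.2] j6 0.8
```

View pics/l2.png

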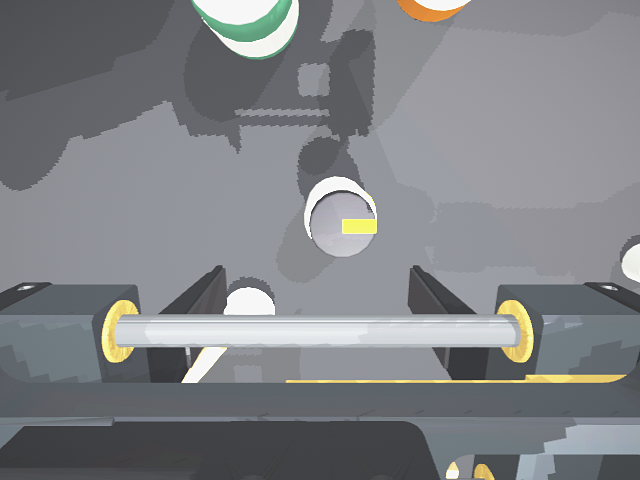

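```bash
python3 -m pendant '[{"x":0.1,"y":0.115,"z":0.3,"rx":0,"ry":0,"rz":0,"jaw":1},{"x":0.1,"y":0.115,"z":0.6,"rx":0,"ry":0,"rz":0,"jaw":1},{"x":0.1,"y":0.115,"z":0.9,"rx":0,"ry":0,"rz":0,"jaw":1},{"x":0.1,"y":0.115,"z":0.95,"rx":0,"ry":0,"rz":0,"jaw":1},{"x":0.1,"y":0.115,"z":0.95,"rx":0,"ry":0,"rz":0,"jaw":1},{"x":0.1,"y":0.115,"z":0.95,"rx":0,"ry":0,"rz":0,"jaw":0},{"x":0.1,"y":0.115,"z":0.95,"rx":0,"ry":0,"rz":0,"jaw":0},{"x":0.1,"y":0.115,"z":0.95,"rx":0,"ry":0,"rz":0,"jaw":0},{"x":0.1,"y":0.115,"z":0.95,"rx":0,"ry":0,"rz":0,"jaw":0},{"x":0.1,"y":0.115,"z":0.95,"rx":0,"ry":0,"rz":0,"jaw":0}]'; python3 -m pendant '[{"x":0,"y":0,"z":0,"rx":0,"ry":0,"rz":0,"jaw":0},{"x":0,"y":0,"z":-0.2,"rx":0,"ry":0,"rz":0,"jaw":0},{"x":0,"y":0,"z":-0.5,"rx":0,"ry":0,"rz":0,"jaw":0},{"x":0,"y":0,"z":-0.95,"rx":0,"ry":0,"rz":0,"jaw":0},{"x":0,"y":0,"z":-0.95,"rx":0,"ry":0,"rz":0,"jaw":0}]'; python3 p.py 612.3 -106.1 356 70.4
```

```text
t: 38.2
eef_pos: [449.2, 347.3, 212.8]
tcp_rot: [3.141, -0.001, 1.316]
ft_force: [0.8, -0.9, 3.7]
opening: 0.605
t: 38.83
eef_pos: [449.0, 347.4, 358.3]
tcp_rot: [3.138, -0.004, 1.316]
ft_force: [-0.2, 0.0, -2.7]
opening: 0.61
[-2.6508  1.816   0.0116] [ 0.0048 -0.0054  0.1108] [449.  347.4 358.3] [179.8  -0.2  75.4] [-0.2  0.  -2.7] j6 0.8
```

```bash
python3 -m pendant '[{"x":-0.3,"y":0.2,"z":0,"rx":0,"ry":0,"rz":0.05,"jaw":0},{"x":-0.6,"y":0.4,"z":0,"rx":0,"ry":0,"rz":0.1,"jaw":0},{"x":-0.95,"y":0.65,"z":0,"rx":0,"ry":0,"rz":0.11,"jaw":0},{"x":-0.95,"y":0.65,"z":0,"rx":0,"ry":0,"rz":0.11,"jaw":0}]'; python3 -m pendant '[{"x":-0.3,"y":0.2,"z":0,"rx":0,"ry":0,"rz":0,"jaw":0},{"x":-0.6,"y":0.4,"z":0,"rx":0,"ry":0,"rz":0,"jaw":0},{"x":-0.9,"y":0.6,"z":0,"rx":0,"ry":0,"rz":0,"jaw":0},{"x":-0.9,"y":0.6,"z":0,"rx":0,"ry":0,"rz":0,"jaw":0}]';python3 p.py 612.3 -106.1 356 70.4
```

```text
t: 39.33
eef_pos: [508.3, 181.5, 353.1]
tcp_rot: [-3.139, 0.002, 1.225]
ft_force: [0.2, 1.1, -4.0]
opening: 0.604
t: 39.83
eef_pos: [547.4, 25.1, 353.3]
tcp_rot: [-3.139, 0.001, 1.226]
ft_force: [1.2, 0.1, -3.6]
opening: 0.606
[-0.6768  0.7028 -0.0188] [-0.0027  0.0011 -0.0036] [547.4  25.1 353.3] [-179.9    0.    70.2] [ 1.2  0.1 -3.6] j6 0.27
```

```bash
python3 -m pendant '[{"x":-0.3,"y":0.3,"z":0,"rx":0,"ry":0,"rz":0,"jaw":0},{"x":-0.6,"y":0.6,"z":0,"rx":0,"ry":0,"rz":0,"jaw":0},{"x":-0.68,"y":0.7,"z":0,"rx":0,"ry":0,"rz":0,"jaw":0},{"x":-0.68,"y":0.7,"z":0,"rx":0,"ry":0,"rz":0,"jaw":0},{"x":-0.68,"y":0.7,"z":0,"rx":0,"ry":0,"rz":0,"jaw":0}]'; python3 p.py 612.3 -106.1 221 70.4; python3 - <<'E'
from h import *
c=cam('wrist'); cv2.imwrite('pics/m0.png',c['img'][:,:,::-1])
E
```

```text
t: 40.45
eef_pos: [611.3, -102.2, 354.3]
tcp_rot: [-3.14, -0.0, 1.231]
ft_force: [0.0, -0.1, -3.4]
opening: 0.602
[-0.0226  0.0167  0.8885] [-0.0024 -0.0001  0.0024] [ 611.3 -102.2  354.3] [-179.9   -0.    70.5] [ 0.  -0.1 -3.4] j6 0.07
```

View pics/m0.png

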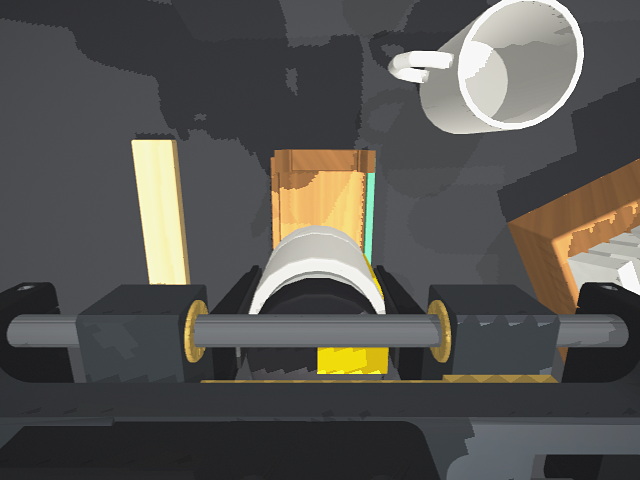

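```bash
python3 -m pendant '[{"x":-0.022,"y":0.017,"z":0.3,"rx":0,"ry":0,"rz":0,"jaw":0},{"x":-0.022,"y":0.017,"z":0.6,"rx":0,"ry":0,"rz":0,"jaw":0},{"x":-0.022,"y":0.017,"z":0.8,"rx":0,"ry":0,"rz":0,"jaw":0},{"x":-0.022,"y":0.017,"z":0.86,"rx":0,"ry":0,"rz":0,"jaw":0},{"x":-0.022,"y":0.017,"z":0.885,"rx":0,"ry":0,"rz":0,"jaw":0},{"x":-0.022,"y":0.017,"z":0.885,"rx":0,"ry":0,"rz":0,"jaw":0},{"x":-0.022,"y":0.017,"z":0.885,"rx":0,"ry":0,"rz":0,"jaw":0}]'; python3 p.py 612.3 -106.1 221 70.4
```

```text
t: 41.38
eef_pos: [613.2, -107.8, 223.3]
tcp_rot: [3.14, -0.0, 1.229]
ft_force: [-0.2, -0.9, -3.8]
opening: 0.604
[ 0.0088 -0.0096  0.0153] [ 0.0022 -0.      0.0008] [ 613.2 -107.8  223.3] [179.9  -0.   70.4] [-0.2 -0.9 -3.8] j6 0.06
```

```bash
python3 -m pendant '[{"x":0,"y":0,"z":0.01,"rx":0,"ry":0,"rz":0,"jaw":0},{"x":0,"y":0,"z":0.015,"rx":0,"ry":0,"rz":0,"jaw":0},{"x":0,"y":0,"z":0.015,"rx":0,"ry":0,"rz":0,"jaw":0.3},{"x":0,"y":0,"z":0.015,"rx":0,"ry":0,"rz":0,"jaw":1},{"x":0,"y":0,"z":0.015,"rx":0,"ry":0,"rz":0,"jaw":1},{"x":0,"y":0,"z":0.015,"rx":0,"ry":0,"rz":0,"jaw":1},{"x":0,"y":0,"z":-0.2,"rx":0,"ry":0,"rz":0,"jaw":1},{"x":0,"y":0,"z":-0.5,"rx":0,"ry":0,"rz":0,"jaw":0},{"x":0,"y":0,"z":-0.6,"rx":0,"ry":0,"rz":0,"jaw":0},{"x":0,"y":0,"z":-0.6,"rx":0,"ry":0,"rz":0,"jaw":0}]'; python3 -m pendant '[{"x":0,"y":0,"z":0,"rx":0,"ry":0,"rz":0,"jaw":0},{"x":0,"y":0,"z":0,"rx":0,"ry":0,"rz":0,"jaw":0},{"x":0,"y":0,"z":0,"rx":0,"ry":0,"rz":0,"jaw":0},{"x":0,"y":0,"z":0,"rx":0,"ry":0,"rz":0,"jaw":0},{"x":0,"y":0,"z":0,"rx":0,"ry":0,"rz":0,"jaw":0},{"x":0,"y":0,"z":0,"rx":0,"ry":0,"rz":0,"jaw":0},{"x":0,"y":0,"z":0,"rx":0,"ry":0,"rz":0,"jaw":0}]'; python3 - <<'E'
from h import *
c=cam('wrist'); cv2.imwrite('pics/m1.png',c['img'][:,:,::-1])
E
```

```text
t: 42.62
eef_pos: [613.0, -107.8, 312.7]
tcp_rot: [3.14, -0.0, 1.229]
ft_force: [-0.4, 0.1, 0.2]
opening: 0.742
t: 43.5
eef_pos: [613.1, -107.8, 312.2]
tcp_rot: [3.142, 0.0, 1.229]
ft_force: [-0.1, 0.3, -0.5]
opening: 0.021
```

View pics/m1.png

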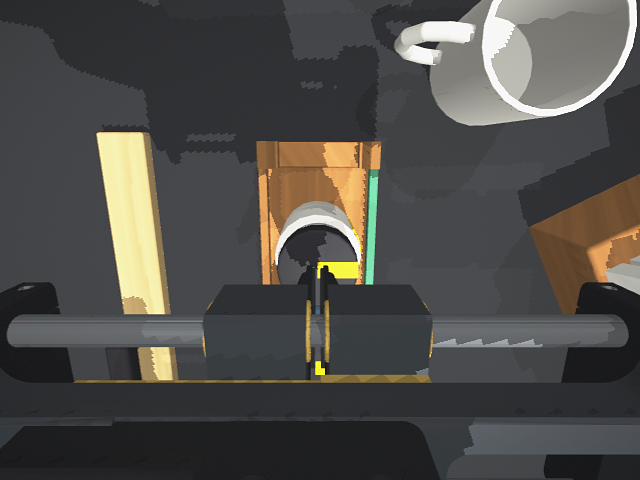

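```bash
python3 -m pendant '[{"x":0,"y":0,"z":0.07,"rx":0,"ry":0,"rz":0,"jaw":0},{"x":0,"y":0,"z":0.14,"rx":0,"ry":0,"rz":0,"jaw":0},{"x":0,"y":0,"z":0.18,"rx":0,"ry":0,"rz":0,"jaw":0},{"x":0,"y":0,"z":0.21,"rx":0,"ry":0,"rz":0,"jaw":0},{"x":0,"y":0,"z":0.235,"rx":0,"ry":0,"rz":0,"jaw":0},{"x":0,"y":0,"z":0.235,"rx":0,"ry":0,"rz":0,"jaw":0}]'; python3 -m pendant '[{"x":0,"y":0,"z":0.01,"rx":0,"ry":0,"rz":0,"jaw":0},{"x":0,"y":0,"z":0.01,"rx":0,"ry":0,"rz":0,"jaw":0}]'
```

```text
t: 44.3
eef_pos: [613.0, -107.8, 278.4]
tcp_rot: [3.14, 0.0, 1.229]
ft_force: [-6.8, 2.5, 15.8]
opening: 0.004
t: 44.55
eef_pos: [613.0, -107.8, 278.3]
tcp_rot: [3.139, -0.0, 1.229]
ft_force: [-9.9, 2.5, 28.8]
opening: 0.006
```

```bash
python3 -m pendant '[{"x":0,"y":0,"z":-0.2,"rx":0,"ry":0,"rz":0,"jaw":1},{"x":0,"y":0,"z":-0.53,"rx":0,"ry":0,"rz":0,"jaw":1},{"x":0.3,"y":-0.3,"z":-0.53,"rx":0,"ry":0,"rz":0,"jaw":1},{"x":0.6,"y":-0.6,"z":-0.53,"rx":0,"ry":0,"rz":0,"jaw":1},{"x":0.8,"y":-0.8,"z":-0.53,"rx":0,"ry":0,"rz":0,"jaw":1},{"x":0.8,"y":-0.8,"z":-0.53,"rx":0,"ry":0,"rz":0,"jaw":1}]'; python3 p.py 432 -165 356 70.4;  python3 - <<'E'
from h import *
c=cam('top'); crop(c,330,150,520,310,4,'n1');c=cam('scene'); crop(c,160,150,360,330,4,'n2')
E
```

```text
t: 45.3
eef_pos: [539.1, 47.7, 355.2]
tcp_rot: [3.141, -0.0, 1.233]
ft_force: [0.6, -0.0, 0.4]
opening: 0.579
[-1.5743 -0.2031 -0.0056] [ 0.0004 -0.0002  0.0048] [539.1  47.7 355.2] [180.   -0.   70.6] [ 0.6 -0.   0.4] j6 0.3
```

View pics/n1.png

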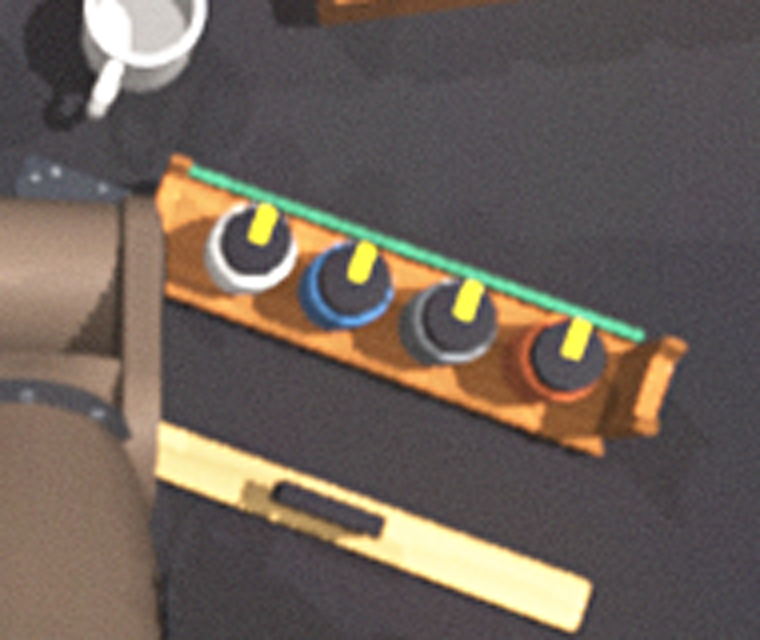

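View pics/n2.png

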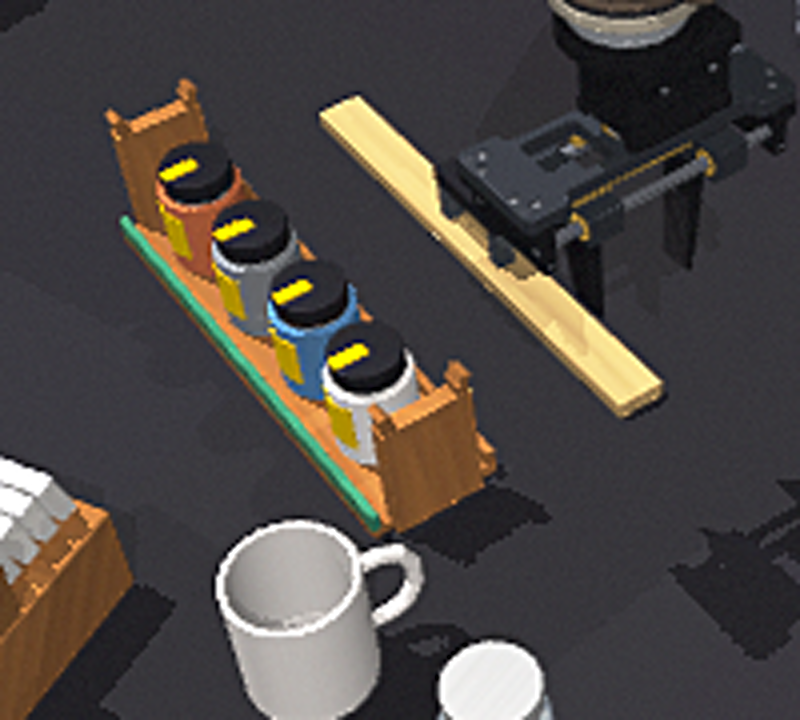

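All four jars are in a row with stripes to the green lip and lids down, and the bar is where I left it. Going to fetch it.

```bash
python3 -m pendant '[{"x":-0.3,"y":-0.05,"z":0,"rx":0,"ry":0,"rz":0,"jaw":1},{"x":-0.6,"y":-0.1,"z":0,"rx":0,"ry":0,"rz":0,"jaw":1},{"x":-0.9,"y":-0.2,"z":0,"rx":0,"ry":0,"rz":0,"jaw":1},{"x":-0.9,"y":-0.2,"z":0,"rx":0,"ry":0,"rz":0,"jaw":1}]'; python3 -m pendant '[{"x":-0.3,"y":0,"z":0,"rx":0,"ry":0,"rz":0,"jaw":1},{"x":-0.65,"y":0,"z":0,"rx":0,"ry":0,"rz":0,"jaw":1},{"x":-0.65,"y":0,"z":0,"rx":0,"ry":0,"rz":0,"jaw":1},{"x":-0.65,"y":0,"z":0,"rx":0,"ry":0,"rz":0,"jaw":1}]'; python3 p.py 431.7 -164.2 224 70.4;  python3 - <<'E'
from h import *
c=cam('wrist'); cv2.imwrite('pics/o1.png',c['img'][:,:,::-1])
E
```

```text
t: 45.9
eef_pos: [465.8, -74.6, 354.9]
tcp_rot: [-3.142, 0.0, 1.225]
ft_force: [0.1, 0.0, 0.5]
opening: 0.995
t: 46.4
eef_pos: [434.5, -163.8, 354.8]
tcp_rot: [3.141, -0.0, 1.228]
ft_force: [0.1, 0.5, 0.8]
opening: 1.0
[-0.0089 -0.0168  0.8721] [ 0.0002 -0.0001 -0.0008] [ 434.5 -163.8  354.8] [180.   -0.   70.4] [0.1 0.5 0.8] j6 -0.16
```

View pics/o1.png

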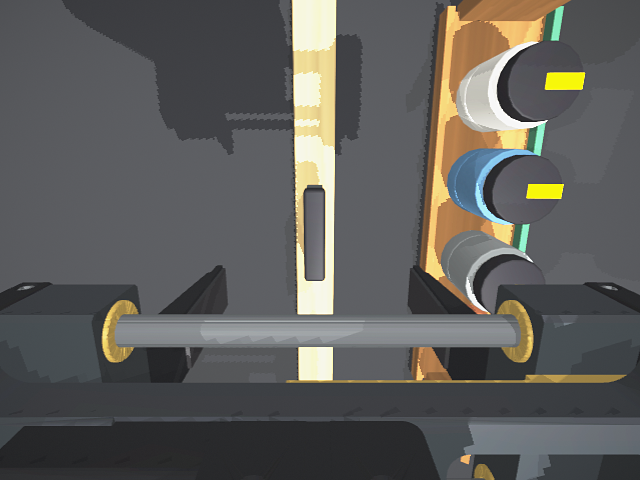

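The handle is at (314,233), where I left it. Grasping.

```bash
python3 -m pendant '[{"x":-0.009,"y":-0.017,"z":0.3,"rx":0,"ry":0,"rz":0,"jaw":1},{"x":-0.009,"y":-0.017,"z":0.6,"rx":0,"ry":0,"rz":0,"jaw":1},{"x":-0.009,"y":-0.017,"z":0.82,"rx":0,"ry":0,"rz":0,"jaw":1},{"x":-0.009,"y":-0.017,"z":0.87,"rx":0,"ry":0,"rz":0,"jaw":1},{"x":-0.009,"y":-0.017,"z":0.87,"rx":0,"ry":0,"rz":0,"jaw":0},{"x":-0.009,"y":-0.017,"z":0.87,"rx":0,"ry":0,"rz":0,"jaw":0},{"x":-0.009,"y":-0.017,"z":0.87,"rx":0,"ry":0,"rz":0,"jaw":0},{"x":-0.009,"y":-0.017,"z":0.87,"rx":0,"ry":0,"rz":0,"jaw":0},{"x":-0.009,"y":-0.017,"z":0.87,"rx":0,"ry":0,"rz":0,"jaw":0},{"x":-0.009,"y":-0.017,"z":0.87,"rx":0,"ry":0,"rz":0,"jaw":0}]'; python3 -m pendant '[{"x":0,"y":0,"z":0,"rx":0,"ry":0,"rz":0,"jaw":0},{"x":0,"y":0,"z":0,"rx":0,"ry":0,"rz":0,"jaw":0},{"x":0,"y":0,"z":0,"rx":0,"ry":0,"rz":0,"jaw":0},{"x":0,"y":0,"z":0,"rx":0,"ry":0,"rz":0,"jaw":0}]'; python3 p.py 576.4 -211.2 360 70.54
```

```text
t: 47.7
eef_pos: [431.2, -164.0, 224.5]
tcp_rot: [3.141, 0.0, 1.229]
ft_force: [-0.9, -0.5, -0.3]
opening: 0.423
t: 48.2
eef_pos: [431.2, -164.1, 224.3]
tcp_rot: [-3.142, 0.0, 1.229]
ft_force: [-0.2, -0.6, -2.0]
opening: 0.189
[ 0.028   1.0173 -0.9044] [-0.0001  0.0001 -0.0024] [ 431.2 -164.1  224.3] [-180.     0.    70.4] [-0.2 -0.6 -2. ] j6 -0.17
```

```bash
python3 -m pendant '[{"x":0,"y":0,"z":-0.2,"rx":0,"ry":0,"rz":0,"jaw":0},{"x":0,"y":0,"z":-0.5,"rx":0,"ry":0,"rz":0,"jaw":0},{"x":0,"y":0,"z":-0.92,"rx":0,"ry":0,"rz":0,"jaw":0},{"x":0,"y":0,"z":-0.92,"rx":0,"ry":0,"rz":0,"jaw":0},{"x":0.028,"y":0.3,"z":-0.92,"rx":0,"ry":0,"rz":0,"jaw":0},{"x":0.028,"y":0.6,"z":-0.92,"rx":0,"ry":0,"rz":0,"jaw":0},{"x":0.028,"y":0.9,"z":-0.92,"rx":0,"ry":0,"rz":0,"jaw":0},{"x":0.028,"y":1,"z":-0.92,"rx":0,"ry":0,"rz":0,"jaw":0},{"x":0.028,"y":1,"z":-0.92,"rx":0,"ry":0,"rz":0,"jaw":0}]'; python3 p.py 576.4 -211.2 316 70.54;  python3 - <<'E'
from h import *
c=cam('wrist'); cv2.imwrite('pics/p1.png',c['img'][:,:,::-1])
c=cam('scene'); crop(c,160,120,360,300,4,'p2')
c=cam('top'); crop(c,330,150,520,310,4,'p3')
E
```

```text
t: 49.32
eef_pos: [574.2, -210.4, 360.2]
tcp_rot: [-3.139, -0.0, 1.229]
ft_force: [-0.3, -0.0, -2.9]
opening: 0.189
[-2.000e-04  1.630e-02  2.946e-01] [-0.0037 -0.0003 -0.0023] [ 574.2 -210.4  360.2] [-179.8   -0.    70.4] [-0.3 -0.  -2.9] j6 -0.12
```

View pics/p1.png

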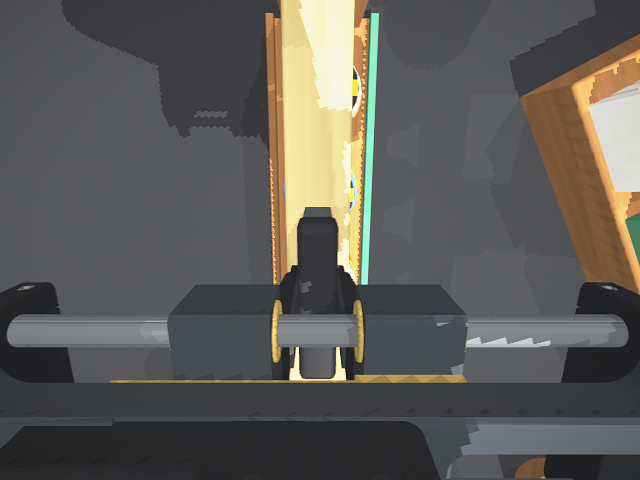

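View pics/p2.png

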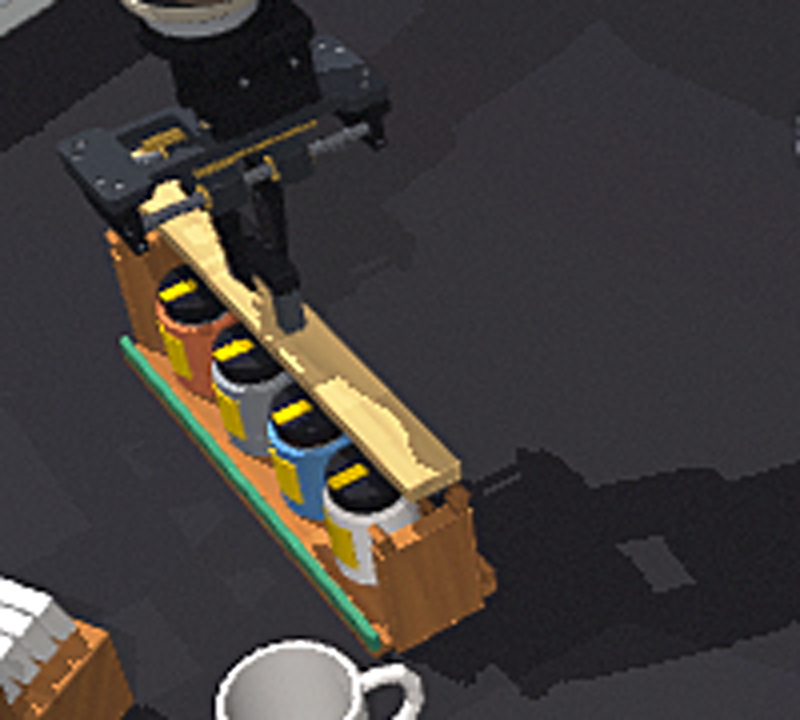

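View pics/p3.png

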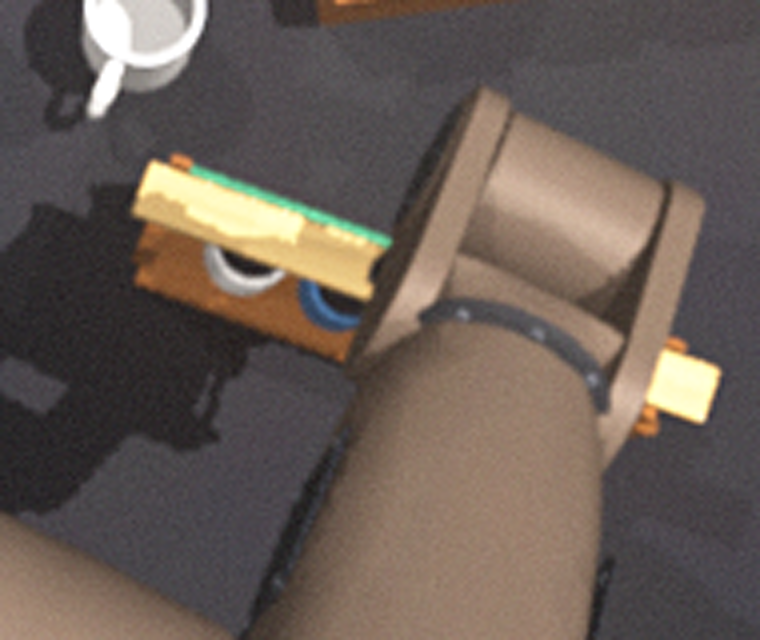

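```bash
python3 -m pendant '[{"x":0,"y":0.015,"z":0.08,"rx":0,"ry":0,"rz":0,"jaw":0},{"x":0,"y":0.015,"z":0.15,"rx":0,"ry":0,"rz":0,"jaw":0},{"x":0,"y":0.015,"z":0.21,"rx":0,"ry":0,"rz":0,"jaw":0},{"x":0,"y":0.015,"z":0.26,"rx":0,"ry":0,"rz":0,"jaw":0},{"x":0,"y":0.015,"z":0.28,"rx":0,"ry":0,"rz":0,"jaw":0},{"x":0,"y":0.015,"z":0.28,"rx":0,"ry":0,"rz":0,"jaw":0}]'; python3 p.py 576.4 -211.2 316.3 70.54;  python3 - <<'E'
from h import *
c=cam('scene'); crop(c,160,120,360,300,4,'p4')
c=cam('top'); crop(c,330,150,520,310,4,'p5')
E
```

```text
t: 50.22
eef_pos: [576.1, -211.1, 320.3]
tcp_rot: [-3.141, 0.0, 1.229]
ft_force: [0.9, -0.9, -2.8]
opening: 0.189
[-0.0001  0.0022  0.0269] [-0.0001  0.0001 -0.0024] [ 576.1 -211.1  320.3] [-180.     0.    70.4] [ 0.9 -0.9 -2.8] j6 -0.12
```

View pics/p4.png

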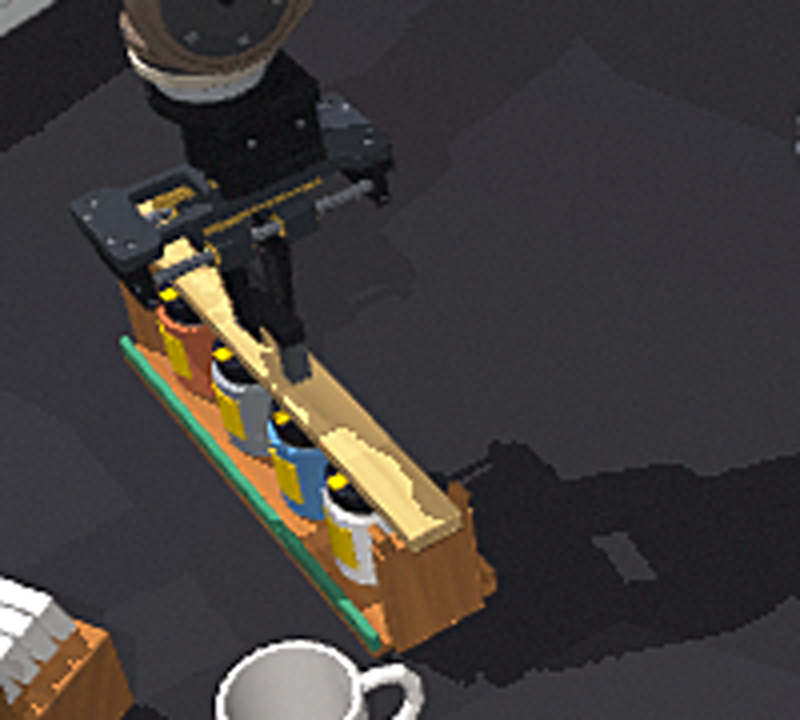

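View pics/p5.png

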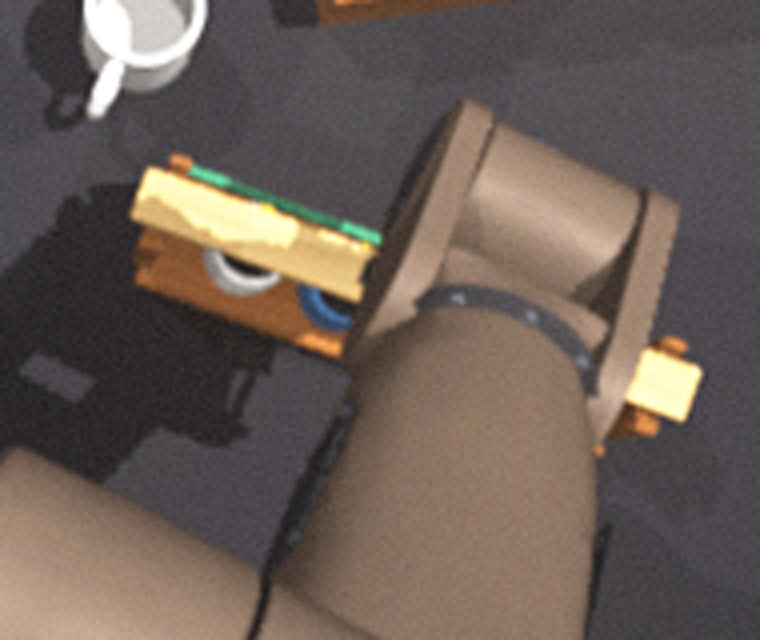

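The bar is between the prongs at both ends, about 4 mm up. Lowering and releasing.

```bash
python3 -m pendant '[{"x":0,"y":0.002,"z":0.015,"rx":0,"ry":0,"rz":0,"jaw":0},{"x":0,"y":0.002,"z":0.025,"rx":0,"ry":0,"rz":0,"jaw":0},{"x":0,"y":0.002,"z":0.028,"rx":0,"ry":0,"rz":0,"jaw":0},{"x":0,"y":0.002,"z":0.028,"rx":0,"ry":0,"rz":0,"jaw":0},{"x":0,"y":0.002,"z":0.028,"rx":0,"ry":0,"rz":0,"jaw":0}]'; python3 p.py 576.4 -211.2 316.3 70.54
```

```text
t: 50.95
eef_pos: [576.3, -211.1, 316.4]
tcp_rot: [3.141, 0.0, 1.229]
ft_force: [-0.5, 0.7, -0.5]
opening: 0.187
[-0.0002  0.0005  0.0004] [ 0.0002  0.0001 -0.0024] [ 576.3 -211.1  316.4] [180.    0.   70.4] [-0.5  0.7 -0.5] j6 -0.12
```

```bash
python3 -m pendant '[{"x":0,"y":0,"z":0,"rx":0,"ry":0,"rz":0,"jaw":1},{"x":0,"y":0,"z":0,"rx":0,"ry":0,"rz":0,"jaw":1},{"x":0,"y":0,"z":0,"rx":0,"ry":0,"rz":0,"jaw":1},{"x":0,"y":0,"z":0,"rx":0,"ry":0,"rz":0,"jaw":1},{"x":0,"y":0,"z":-0.2,"rx":0,"ry":0,"rz":0,"jaw":1},{"x":0,"y":0,"z":-0.5,"rx":0,"ry":0,"rz":0,"jaw":1},{"x":0,"y":0,"z":-0.9,"rx":0,"ry":0,"rz":0,"jaw":1},{"x":0,"y":-0.4,"z":-0.9,"rx":0,"ry":0,"rz":0,"jaw":1},{"x":0,"y":-0.8,"z":-0.9,"rx":0,"ry":0,"rz":0,"jaw":1},{"x":0,"y":-0.8,"z":-0.9,"rx":0,"ry":0,"rz":0,"jaw":1}]'; python3 -m pendant '[{"x":0.4,"y":0,"z":0,"rx":0,"ry":0,"rz":0,"jaw":1},{"x":0.8,"y":0,"z":0,"rx":0,"ry":0,"rz":0,"jaw":1},{"x":1,"y":0,"z":0,"rx":0,"ry":0,"rz":0,"jaw":1},{"x":1,"y":0,"z":0,"rx":0,"ry":0,"rz":0,"jaw":1}]';python3 -m pendant '[{"x":0.4,"y":-0.1,"z":0,"rx":0,"ry":0,"rz":0,"jaw":1},{"x":0.8,"y":-0.1,"z":0,"rx":0,"ry":0,"rz":0,"jaw":1},{"x":1,"y":-0.1,"z":0,"rx":0,"ry":0,"rz":0,"jaw":1},{"x":1,"y":-0.1,"z":0,"rx":0,"ry":0,"rz":0,"jaw":1}]'; python3 - <<'E'
from h import *
c=cam('scene'); crop(c,160,150,360,330,4,'q1')
c=cam('top'); crop(c,330,150,520,310,4,'q2');cv2.imwrite('pics/q3.png',c['img'][:,:,::-1])
E
```

```text
t: 52.2
eef_pos: [460.4, -169.6, 451.8]
tcp_rot: [-3.141, 0.0, 1.229]
ft_force: [-0.1, 0.2, 0.4]
opening: 0.998
t: 52.7
eef_pos: [514.5, -28.1, 451.1]
tcp_rot: [3.141, -0.0, 1.232]
ft_force: [-0.0, 0.2, -0.1]
opening: 0.999
t: 53.2
eef_pos: [550.3, 117.4, 450.8]
tcp_rot: [-3.141, 0.0, 1.231]
ft_force: [-1.1, -0.8, 1.8]
opening: 0.999
```

View pics/q1.png

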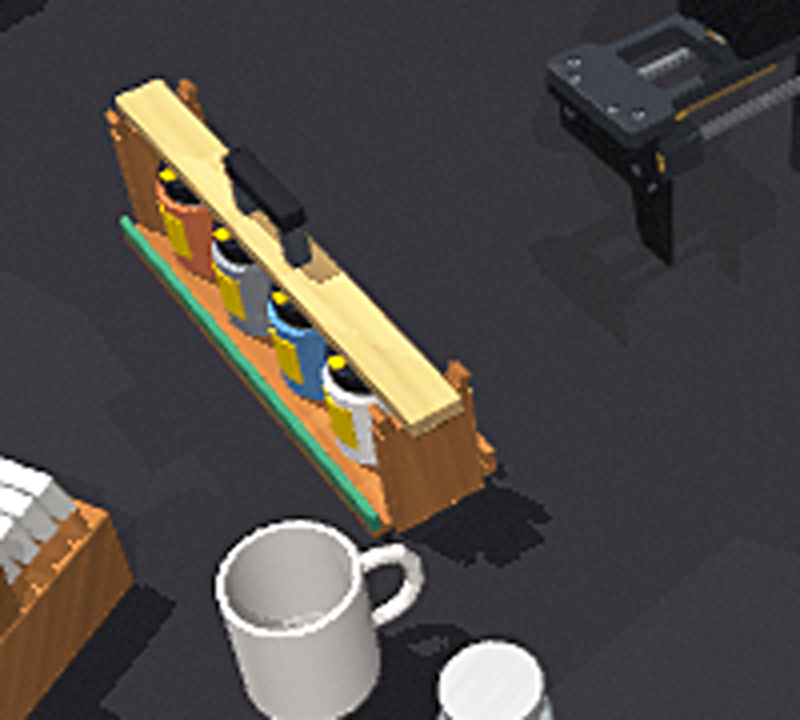

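View pics/q2.png

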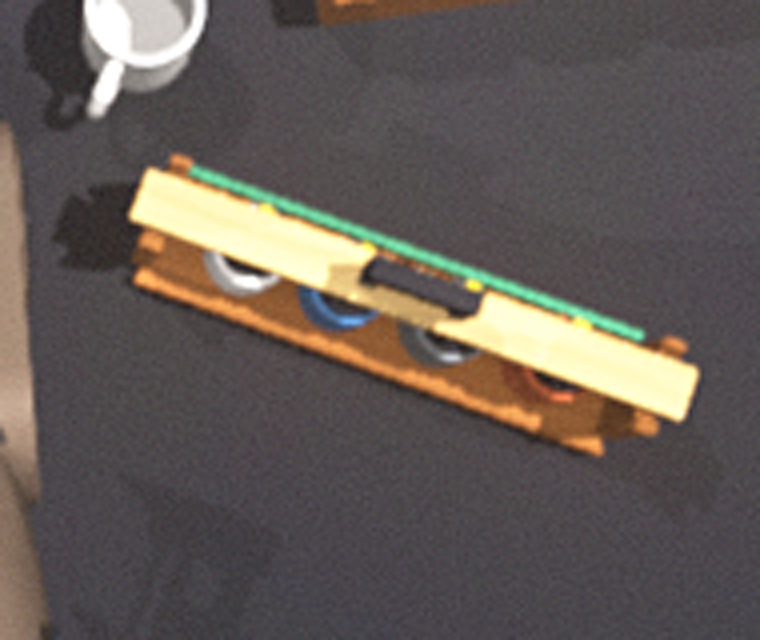

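View pics/q3.png

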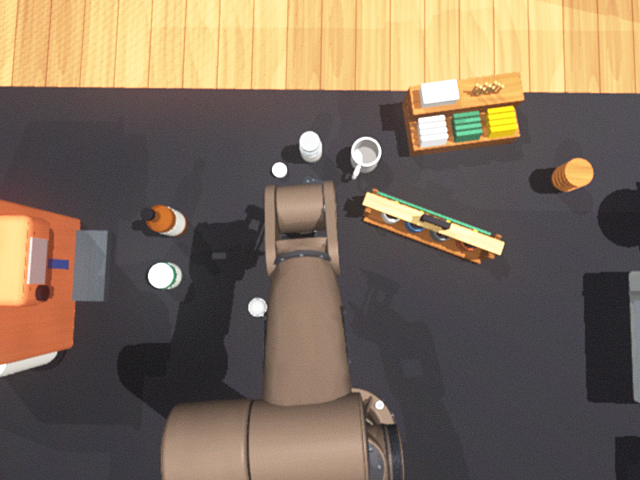

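```bash
python3 -m pendant '[{"x":0,"y":0,"z":0,"rx":0,"ry":0,"rz":0,"jaw":1},{"x":0,"y":0,"z":0,"rx":0,"ry":0,"rz":0,"jaw":1},{"x":0,"y":0,"z":0,"rx":0,"ry":0,"rz":0,"jaw":1},{"x":0,"y":0,"z":0,"rx":0,"ry":0,"rz":0,"jaw":1}]'; python3 - <<'E'
from h import *
c=cam('top'); crop(c,330,150,520,310,4,'r1')
f=lambda p,z:onz(c,330+p[0]/4,150+p[1]/4,z)[:2]
b=np.array([f(p,106) for p in [(150,168),(700,367),(688,422),(130,220)]]);q=np.array([f(p,108) for p in [(181,160),(152,242),(674,344),(645,427)]])
d=b.mean(0)-q.mean(0);u=np.array([.942,-.335]);v=np.array([.335,.942]);print('bar-prongs x,y',d@u,d@v)
L=b[0]+b[3]-b[1]-b[2];M=q[0]+q[1]-q[2]-q[3];print([np.degrees(np.arctan2(w[1],w[0])) for w in(L,M)])
E
```

```text
t: 53.8
eef_pos: [549.6, 116.5, 451.3]
tcp_rot: [3.141, 0.0, 1.229]
ft_force: [-0.1, 0.1, -0.4]
opening: 0.999
bar-prongs x,y 0.6042811934451087 -2.76501809503038
[np.float64(70.67594632089482), np.float64(70.04218697628123)]
```

View pics/r1.png

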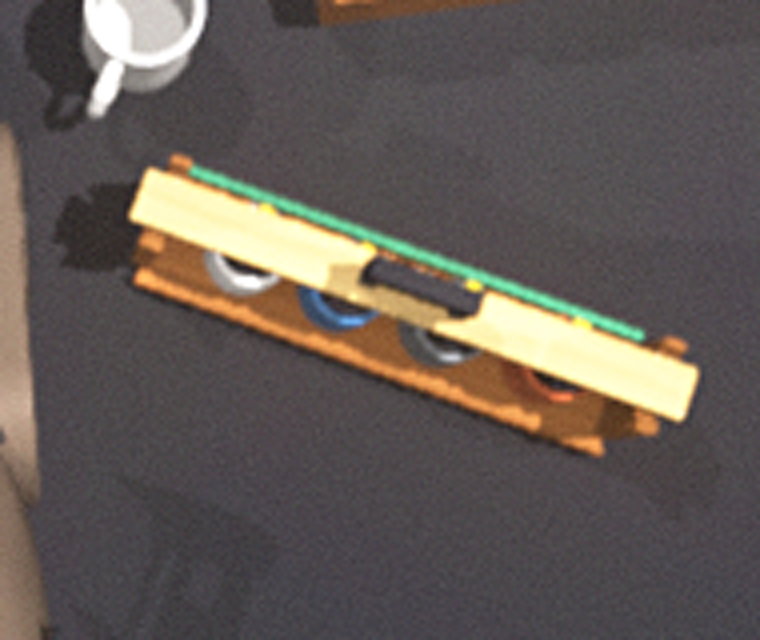

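The bar is within 1 mm across, 3 mm along and about 0.6° of the posts. Handing in.

```bash
python3 -c "
from cell import env
print(env.job_done(), env.state()['t'])"
```

```text
the job is handed in; nothing more can be done
the job is handed in; nothing more can be done
```

I set the bar on the counter behind the carrier and stood all four jars (terracotta, grey, blue, white) in one row on the tray. Each lid is pressed home and each label faces the green lip. I then laid the bar back across the posts, handle up, and handed the job in at about 54 s. The hand-in reported no verdict.

- **Lids:** all four stopped hard at TCP z 278.2–278.3 mm, which matches fully home. The vertical force reached 22–29 N; its sideways components were up to 10 N, on the fingertips.
- **Bar:** measured against the prongs in the last top picture, it sits about 0.6 mm off across, 2.8 mm off along and 0.6° off in angle. Its TCP height on release matches the underside resting on the posts.
- **Jars and bystanders:** the pictures show every jar upright with its label to the front. I saw no bystander or jar moved out of place, though the arm hid part of the spoon in the last view. The gripper was clear of everything.
- **Disagreement:** the wrist camera read about 2–3 mm to the side of the arm's own position. I corrected for that using where the gripped jars appeared in its pictures.

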